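# Close and crate the dispenser bottles at shift end

## Robot

A 6-joint arm with a two-finger parallel gripper is mounted at the origin on the work surface. World frame = base frame: x ahead of the robot, y to its left, z up, the work surface at z = 0. Lengths are in m, angles in rad, forces in N, time in s.
With the tool pointing down it reaches from about 0.3 to 0.775 m from the base axis. Payload 14.6 kg.
Tool frame: the origin (TCP) lies on the centre line of the jaws, within the pads' length; the fingertips stand 19 mm ahead of it and the grasp point (between the pads) is the TCP; z points along the fingers, y is the line along which they close (so a half turn about z gives the same grasp; the last joint's range is limited). The gripper opens to 94 mm and grips with 3 to 60 N. Pads are 16 mm wide; open, the fingers measure 119 mm over their backs; the gripper's body (75 mm by 177 mm) begins 78 mm behind the grasp point.
Start: joints at [-1.282, 0.3, 1.521, -0, 1.321, -0.067], TCP at [0.192, -0.516, 0.194] pointing down, gripper open.
Joint ranges: [-3.03, 3.03], [-0.79, 2.21], [0.23, 2.52], [-1.04, 4.18], [0, 3.07], [-2.55, 2.55]. Speed limits (rad/s): [2.22, 2.22, 2.57, 3.14, 3.14, 3.14].

## Interface

Orientations are given as [roll, pitch, yaw] about the fixed x, y, z axes, in that order (R = Rz(yaw) Ry(pitch) Rx(roll)).
In Python, from station import get_obs, camera, workorder gives the robot as it stands.
- The arm moves only by the tool play_rows, never from a script. Its argument "motion" is a list that holds one entry, the list of rows, each a list of 7 numbers: the shift along the tool's x, y, z as a fraction of full scale, then the turn, a rotation vector about the tool's x, y, z as a fraction of full scale, then the opening, from -1 (shut) to 1 (fully open). In form: [[[x, y, z, ax, ay, az, grip], ...]]. A call has 1 to 10 rows; each row is the pose to reach, as a shift and turn from the pose commanded when the call began, along the tool's axes at that moment, turning the shorter way round; what a row does not reach only later rows make up. Full scale, the value 1, is 0.25 m for a shift and 2 pi rad for a turn. A row lasts 1/10 s, in which the tool goes at most 50 mm and 8.59 degrees, less where a joint would pass 70% of its speed; a pose out of reach is approached as far as the arm can. A call with a number of a shift or a turn outside -1 to 1 is refused whole. A call with a gripper value outside its range is refused whole. The fingers move at their own pace and stop on an object; "grip_force" is the grip in N (left out, the last holds). Time passes only in rows, so rows that repeat a pose let the fingers close. It gives the time, the measured TCP pose, the force, the opening and the grip force at its end, in the units of the state.
- get_obs(): the state, without advancing time (a new reading comes with each control period).
- camera(name): name is "side" or "top" or "wrist"; returns a dict with "frame" (400x640x3 uint8, red, green, blue), "z_map" (400x640 float32, m along the optical axis (not along the pixel's ray), 0 where there is no reading), "camera_matrix" (3x3 intrinsics, pixels), "T" (4x4, takes a point from camera to world coordinates); the wrist camera has in their place "T_tool_cam" (4x4, takes a point from camera to tool coordinates, whose origin is the TCP and whose axes are the flange's). Camera axes: x right, y up, looking along -z (the intrinsics and any distortion apply to the point x, -y, -z); pixel columns grow to the right and rows downward; lengths in m; the calibration is good to about 2 mm. A picture is of the moment at which its call begins: read the wrist's pose just before it.
- workorder.hand_in(): hands the job in; it is judged then, once.
The state is a dict: "time_s": time; "qpos": joint angles; "joint_vel": joint speeds; "tau": joint torques, N m; "ee_pos": TCP position; "eef_rot": TCP orientation; "force": force on the tool from outside, world axes, zero at the start; "moment": the same for the moment, N m; "grip_width": finger opening in m; "grip_force": force on a finger pad.
Only numpy, scipy, OpenCV 4.12 (cv2) and the standard library are available. Lean on these libraries where they do the work, as an engineer would, in place of code of your own. Each camera call takes 0.05 s, during which the arm holds its last target. There are 200 camera calls.

## Task

Clear the bottles off the bench for the end of the shift: push the spout of every glue and oil bottle fully home, always before you lift that bottle so it cannot spill, and stand the bottles upright, one to a cell, the white glue bottles in the blue carrier and the brown oil bottles in the red one. An oil bottle may be standing in the blue carrier by mistake; move it to the red one too. Leave the tools and other things on the bench where they are.

Things in the scene. Friction and masses are not known exactly. Their poses are not given: they have to be found in the camera images.
- glue1: white push-pull bottle with a blue stripe. Body 60 mm diameter, straight-sided to 100 mm high; fixed blue screw collar 34 mm diameter to 116 mm; blue spout 26 mm diameter, its top 130 mm above the underside when closed, 142 open. 0.18 to 0.35 kg. Origin: centre of underside, z up. Glue bottle; belongs in the blue carrier. Starts standing on the bench. May be absent.
- glue1_cap (a joint): spout of glue1: 0 = fully home (closed), 0.012 m = pulled right up. Starts 8 to 12 mm up (open, white stem showing under it) unless said otherwise. It moves only straight along the bottle, is held tightly (about 8 N to move it either way) and stays where it is left, so press it down to its stop with the bottle standing firm.
- glue2: white push-pull bottle with a blue stripe. Body 60 mm diameter, straight-sided to 100 mm high; fixed blue screw collar 34 mm diameter to 116 mm; blue spout 26 mm diameter, its top 130 mm above the underside when closed, 142 open. 0.18 to 0.35 kg. Origin: centre of underside, z up. Glue bottle; belongs in the blue carrier. Starts standing on the bench. May be absent.
- glue2_cap (a joint): spout of glue2: 0 = fully home (closed), 0.012 m = pulled right up. Starts 8 to 12 mm up (open, white stem showing under it) unless said otherwise. It moves only straight along the bottle, is held tightly (about 8 N to move it either way) and stays where it is left, so press it down to its stop with the bottle standing firm. This one happens to start closed.
- glue3: white push-pull bottle with a blue stripe. Body 60 mm diameter, straight-sided to 100 mm high; fixed blue screw collar 34 mm diameter to 116 mm; blue spout 26 mm diameter, its top 130 mm above the underside when closed, 142 open. 0.18 to 0.35 kg. Origin: centre of underside, z up. Glue bottle; belongs in the blue carrier. Starts standing on the bench. May be absent.
- glue3_cap (a joint): spout of glue3: 0 = fully home (closed), 0.012 m = pulled right up. Starts 8 to 12 mm up (open, white stem showing under it) unless said otherwise. It moves only straight along the bottle, is held tightly (about 8 N to move it either way) and stays where it is left, so press it down to its stop with the bottle standing firm.
- glue4: white push-pull bottle with a blue stripe. Body 60 mm diameter, straight-sided to 100 mm high; fixed blue screw collar 34 mm diameter to 116 mm; blue spout 26 mm diameter, its top 130 mm above the underside when closed, 142 open. 0.18 to 0.35 kg. Origin: centre of underside, z up. Glue bottle; belongs in the blue carrier. Starts standing on the bench. May be absent.
- glue4_cap (a joint): spout of glue4: 0 = fully home (closed), 0.012 m = pulled right up. Starts 8 to 12 mm up (open, white stem showing under it) unless said otherwise. It moves only straight along the bottle, is held tightly (about 8 N to move it either way) and stays where it is left, so press it down to its stop with the bottle standing firm.
- oil1: dark brown push-pull bottle with a red stripe. Body 60 mm diameter, straight-sided to 100 mm high; fixed red screw collar 34 mm diameter to 116 mm; red spout 26 mm diameter, its top 130 mm above the underside when closed, 142 open. 0.18 to 0.35 kg. Origin: centre of underside, z up. Oil bottle; belongs in the red carrier. Starts standing on the bench. May be absent.
- oil1_cap (a joint): spout of oil1: 0 = fully home (closed), 0.012 m = pulled right up. Starts 8 to 12 mm up (open, white stem showing under it) unless said otherwise. It moves only straight along the bottle, is held tightly (about 8 N to move it either way) and stays where it is left, so press it down to its stop with the bottle standing firm.
- oil2: dark brown push-pull bottle with a red stripe. Body 60 mm diameter, straight-sided to 100 mm high; fixed red screw collar 34 mm diameter to 116 mm; red spout 26 mm diameter, its top 130 mm above the underside when closed, 142 open. 0.18 to 0.35 kg. Origin: centre of underside, z up. Oil bottle; belongs in the red carrier. Starts standing on the bench. May be absent.
- oil2_cap (a joint): spout of oil2: 0 = fully home (closed), 0.012 m = pulled right up. Starts 8 to 12 mm up (open, white stem showing under it) unless said otherwise. It moves only straight along the bottle, is held tightly (about 8 N to move it either way) and stays where it is left, so press it down to its stop with the bottle standing firm.
- oil3: dark brown push-pull bottle with a red stripe. Body 60 mm diameter, straight-sided to 100 mm high; fixed red screw collar 34 mm diameter to 116 mm; red spout 26 mm diameter, its top 130 mm above the underside when closed, 142 open. 0.18 to 0.35 kg. Origin: centre of underside, z up. Oil bottle; belongs in the red carrier. Starts standing, wrongly, in a cell of the blue carrier. May be absent.
- oil3_cap (a joint): spout of oil3: 0 = fully home (closed), 0.012 m = pulled right up. Starts 8 to 12 mm up (open, white stem showing under it) unless said otherwise. It moves only straight along the bottle, is held tightly (about 8 N to move it either way) and stays where it is left, so press it down to its stop with the bottle standing firm.
- blue_carrier: blue plastic carrier for the glue bottles, fixed, open on top. 184 x 184 mm, walls 50 mm high, 4 mm thick; inner floor 4 mm above the bench. One 4 mm divider each way, 43 mm high, makes 2 x 2 cells 86 mm square, centred at x = +-45, y = +-45 mm in its frame. Origin: centre of underside, z up. On either side of the bench, a little turned.
- red_carrier: red plastic carrier for the oil bottles, fixed, open on top. 184 x 184 mm, walls 50 mm high, 4 mm thick; inner floor 4 mm above the bench. One 4 mm divider each way, 43 mm high, makes 2 x 2 cells 86 mm square, centred at x = +-45, y = +-45 mm in its frame. Origin: centre of underside, z up. On either side of the bench, a little turned.
- tape_roll: green roll of tape lying flat, 90 mm diameter, 19 mm high. Not part of the job: leave it where it is. Origin at the underside.
- tape_measure: yellow and black tape measure, 66 x 68 x 34 mm. Not part of the job: leave it where it is. Origin at the underside.
- wire_spool: small grey spool of copper wire lying flat, 80 mm diameter, 38 mm high. Not part of the job: leave it where it is. Origin at the underside.
- screwdriver: screwdriver lying near the far bins. Not part of the job: leave it where it is. Origin at the underside.
- wrench: spanner lying near the far bins. Not part of the job: leave it where it is. Origin at the underside.
- parts_tray: empty black parts tray, 100 x 140 x 35 mm. Not part of the job: leave it where it is. Origin at the underside.
- ferrule_box: closed cardboard box, 80 x 110 x 28 mm. Not part of the job: leave it where it is. Origin at the underside.

How it is judged:
By the outcome, as a careful person would: the job done as asked, in the order asked, and still so for the second after the job is handed in, with the robot touching nothing.
Of glue1, glue2, glue3, glue4, oil1, oil2, oil3 only 5 to 7 are there at a start; the rules pass over those that are not, and their reading is None.
At some moment in a run one of glue1, glue2, glue3, glue4, oil1, oil2, oil3 may be knocked a few centimetres aside while the robot is not near it.
It also fails if it takes over 210 s, if anything falls off the work surface, if the arm or the gripper's body presses on something with over 40 N, if the wrist force passes 120 N, or if a joint passes its speed limit or range.

## Working session

There is one attempt and no reset: what is moved stays moved. The work goes in short steps, Python scripts to look and compute and a tool call to move; the robot and the scene stay as the last step left them, time stands still between calls to the robot, and variables do not carry over. Pictures are saved under pics/ and viewed, at most 14 in all, crops included, and the job is handed in when it is done.

Besides the shell and the picture viewer there is one more tool, called after "Request:" as name(argument=value, ...) on one line, values as JSON. play_rows: Moves the arm, as the interface text tells. Its arguments: {"type":"object","properties":{"motion":{"type":"array"},"grip_force":{"type":"number"}},"required":["motion"]}

```bash
mkdir -p pics; ls
cat > h.py <<'E'
import numpy as np, cv2
from station import get_obs, camera, workorder
from scipy.spatial.transform import Rotation as Ro
def Tt(o):
    T=np.eye(4);T[:3,:3]=Ro.from_euler('xyz',o['eef_rot']).as_matrix();T[:3,3]=o['ee_pos'];return T
def cam(n):
    o=get_obs();c=camera(n)
    c['W']=c['T'] if 'T' in c else Tt(o)@c['T_tool_cam'];return c
def pts(c):
    K=c['camera_matrix'];z=c['z_map'];v,u=np.mgrid[:400,:640]
    P=np.stack([(u-K[0,2])/K[0,0]*z,-(v-K[1,2])/K[1,1]*z,-z],-1)
    return P@c['W'][:3,:3].T+c['W'][:3,3]
def ray(c,u,v,h):
    K=c['camera_matrix'];d=c['W'][:3,:3]@np.array([(u-K[0,2])/K[0,0],-(v-K[1,2])/K[1,1],-1]);p=c['W'][:3,3]
    return p+d*(h-p[2])/d[2]
def save(c,f): cv2.imwrite('pics/'+f,c['frame'][:,:,::-1])
E
python3 - <<'E'
from h import *
o=get_obs();print(o)
for n in('top','side'):
    c=cam(n);save(c,n+'0.png');print(n,[k for k in c],c['camera_matrix'].round(1).tolist(),c['W'].round(3).tolist(),(c['z_map']>0).mean())
    np.savez('pics/'+n+'0.npz',**{k:v for k,v in c.items()})
E
```

```text
pics
{'time_s': 0.0, 'qpos': array([-1.28158244e+00,  3.00421627e-01,  1.52156294e+00, -5.26835335e-06,
        1.32069037e+00, -6.66122356e-02]), 'joint_vel': array([-1.59341892e-03,  1.66751925e-04,  1.15567594e-03, -5.60305880e-04,
        3.06118577e-07, -4.92787858e-04]), 'tau': array([ 1.71175066e-04, -5.31809986e+01, -3.52742887e+01,  7.08244415e-02,
        2.43518804e-02, -6.75940259e-05]), 'ee_pos': array([ 0.19151452, -0.51529679,  0.19312115]), 'eef_rot': array([-3.14051243e+00, -6.69482232e-05,  3.55827396e-01]), 'force': array([0.2468485 , 0.02418974, 0.04412479]), 'moment': array([-0.02347266, -0.06126028, -0.00408382]), 'grip_force': 0.0, 'grip_width': 0.09400047150183251}
top ['frame', 'z_map', 'camera_matrix', 'T', 'W'] [[373.2, 0.0, 325.3], [0.0, 373.2, 199.9], [0.0, 0.0, 1.0]] [[0.01, 0.996, -0.088, 0.524], [-1.0, 0.013, 0.028, 0.018], [0.029, 0.088, 0.996, 1.084], [0.0, 0.0, 0.0, 1.0]] 0.996
side ['frame', 'z_map', 'camera_matrix', 'T', 'W'] [[389.4, 0.0, 319.0], [0.0, 389.4, 198.0], [0.0, 0.0, 1.0]] [[-0.731, -0.461, 0.503, 1.129], [0.682, -0.492, 0.54, 0.572], [-0.001, 0.739, 0.674, 0.79], [0.0, 0.0, 0.0, 1.0]] 0.99577734375
```

View pics/top0.png

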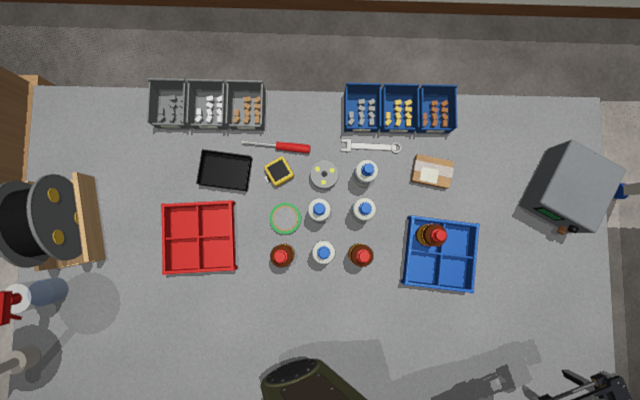

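View pics/side0.png

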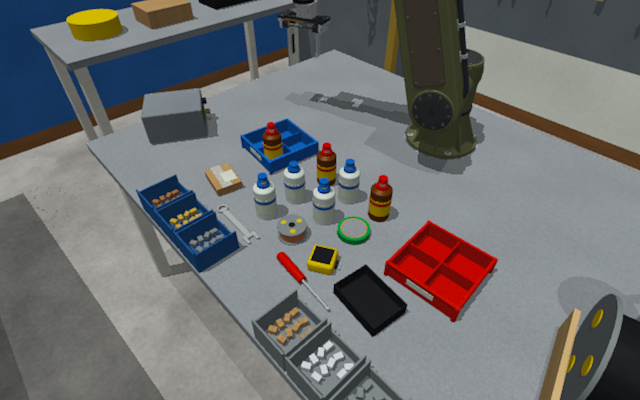

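The top view shows seven bottles. White ones are at (367,171), (319,209), (364,209) and (323,252). Brown ones are at (282,256) and (361,255), plus one in the blue carrier at (433,234). The red carrier is at (200,237) and the blue one at (441,254). The side view agrees.

```bash
cat >> h.py <<'E'
def caps(c,hmin=0.105):
    hsv=cv2.cvtColor(c['frame'],cv2.COLOR_RGB2HSV);P=pts(c);H,S,V=cv2.split(hsv)
    out=[]
    box=(P[...,0]>.2)&(P[...,0]<.8)&(abs(P[...,1])<.5)&(P[...,2]>hmin)&(P[...,2]<.2)&(S>120)&(V>60)
    for nm,m in(('glue',(H>95)&(H<125)),('oil',(H<6)|(H>174))):
        n,l,s,ce=cv2.connectedComponentsWithStats((m&box).astype(np.uint8))
        for i in range(1,n):
            if s[i,4]<25: continue
            Q=P[l==i];zt=np.percentile(Q[:,2],90);T=Q[Q[:,2]>zt-.005]
            c1,r=cv2.minEnclosingCircle(T[:,:2].astype(np.float32))
            out.append((nm,np.round([*T[:,:2].mean(0),zt,*c1,r],4).tolist(),ce[i].round().tolist(),int(s[i,4])))
    return out
def rims(c):
    hsv=cv2.cvtColor(c['frame'],cv2.COLOR_RGB2HSV);P=pts(c);H,S,V=cv2.split(hsv);r=[]
    for nm,m,y in(('blue',(H>95)&(H<125),-1),('red',(H<8)|(H>172),1)):
        m=m&(S>120)&(P[...,2]>.04)&(P[...,2]<.06)&(P[...,0]>.2)&(P[...,0]<.62)&(P[...,1]*y>.12)&(P[...,1]*y<.6)
        n,l,s,ce=cv2.connectedComponentsWithStats(m.astype(np.uint8));m=l==1+np.argmax(s[1:,4])
        Q=P[m];(cx,cy),wh,a=cv2.minAreaRect(Q[:,:2].astype(np.float32));a=(a+45)%90-45
        t=np.radians(a);R=np.array([[np.cos(t),-np.sin(t)],[np.sin(t),np.cos(t)]])
        r.append((nm,cx,cy,wh,a,np.median(Q[:,2]),[(R@[i*.045,j*.045]+[cx,cy]).round(3).tolist() for i in(1,-1) for j in(1,-1)]))
    return r
E
python3 - <<'E'
from h import *
for n in('top','side'):
    c=dict(np.load('pics/%s0.npz'%n)); print(n)
    for x in caps(c): print(x)
    for x in rims(c): print(x)
# everything taller: heights of clutter
c=camera('wrist');print(c['T_tool_cam'].round(3).tolist(),c['camera_matrix'].round(0).tolist())
E
```

```text
top
('glue', [0.6912, -0.1183, 0.1424, 0.6921, -0.1192, 0.012], [367.0, 170.0], 112)
('glue', [0.5873, 0.0072, 0.1413, 0.5873, 0.0072, 0.0128], [319.0, 209.0], 106)
('glue', [0.5903, -0.1132, 0.1318, 0.5905, -0.1132, 0.0124], [365.0, 208.0], 109)
('glue', [0.4752, -0.0056, 0.14, 0.4753, -0.0057, 0.0127], [323.0, 252.0], 110)
('oil', [0.523, -0.3016, 0.1457, 0.5232, -0.3016, 0.0128], [438.0, 235.0], 172)
('oil', [0.4644, 0.1047, 0.1405, 0.4646, 0.1048, 0.0126], [280.0, 256.0], 159)
('oil', [0.4681, -0.1078, 0.14, 0.468, -0.1084, 0.0127], [363.0, 255.0], 158)
('blue', 0.4697093963623047, -0.3358311653137207, (0.19282911717891693, 0.18946096301078796), -6.652061462402344, np.float64(0.048806428239627), [[0.52, -0.296], [0.509, -0.386], [0.43, -0.286], [0.42, -0.375]])
('red', 0.5104917287826538, 0.33863773941993713, (0.19320280849933624, 0.194488987326622), 3.285385847091675, np.float64(0.048809564068227784), [[0.553, 0.386], [0.558, 0.296], [0.463, 0.381], [0.468, 0.291]])
side
('glue', [0.4765, -0.0021, 0.1373, 0.4763, -0.0015, 0.0145], [350.0, 166.0], 117)
('glue', [0.591, -0.1091, 0
[... 350 characters left out ...]
], [326.0, 149.0], 109)
('oil', [0.4657, 0.1084, 0.1388, 0.465, 0.1063, 0.0141], [383.0, 183.0], 139)
('blue', 0.47131139039993286, -0.33262771368026733, (0.1971312314271927, 0.19558466970920563), -6.4971466064453125, np.float64(0.04718633248685422), [[0.521, -0.293], [0.511, -0.382], [0.432, -0.283], [0.422, -0.372]])
('red', 0.5117470026016235, 0.34215664863586426, (0.19729851186275482, 0.1945427507162094), 3.8821496963500977, np.float64(0.047813079591745744), [[0.554, 0.39], [0.56, 0.3], [0.464, 0.384], [0.47, 0.294]])
[[-0.0, 0.959, 0.285, 0.084], [1.0, 0.0, -0.001, -0.001], [-0.001, 0.285, -0.959, -0.191], [0.0, 0.0, 0.0, 1.0]] [[324.0, 0.0, 318.0], [0.0, 324.0, 200.0], [0.0, 0.0, 1.0]]
```

Request:
play_rows(motion=[[[0,0,-0.24,0,0,-0.1934,-1],[0,0,-0.24,0,0,-0.1934,-1],[0,0,-0.24,0,0,-0.1934,-1],[0,0,-0.24,0,0,-0.1934,-1],[0,0,-0.24,0,0,-0.1934,-1],[0,0,-0.24,0,0,-0.1934,-1],[0,0,-0.24,0,0,-0.1934,-1],[0,0,-0.24,0,0,-0.1934,-1],[0,0,-0.24,0,0,-0.1934,-1],[0,0,-0.24,0,0,-0.1934,-1]]], grip_force=25)

```text
time_s: 1.15
ee_pos: [0.1915, -0.5155, 0.2535]
eef_rot: [-3.141, -0.0, 1.567]
force: [0.4, 0.3, 0.0]
grip_width: 0.0171
grip_force: 0.0
```

Request:
play_rows(motion=[[[0.44,0.68,0,0,0,0,-1],[0.44,0.68,0,0,0,0,-1],[0.44,0.68,0,0,0,0,-1],[0.44,0.68,0,0,0,0,-1],[0.44,0.68,0,0,0,0,-1],[0.44,0.68,0,0,0,0,-1],[0.44,0.68,0,0,0,0,-1]]])

```text
time_s: 1.85
ee_pos: [0.3608, -0.406, 0.2536]
eef_rot: [-3.141, -0.0, 1.569]
force: [0.0, -0.5, 0.3]
grip_width: 0.0006
grip_force: 0.0
```

Request:
play_rows(motion=[[[0.423,0.65,0,0,0,0,-1],[0.423,0.65,0,0,0,0,-1],[0.423,0.65,0,0,0,0,-1],[0.423,0.65,0,0,0,0,-1],[0.423,0.65,0,0,0,0,-1],[0.423,0.65,0,0,0,0,-1],[0.423,0.65,0,0,0,0,-1]]])

```text
time_s: 2.55
ee_pos: [0.5229, -0.3012, 0.2537]
eef_rot: [-3.141, 0.0, 1.568]
force: [-1.0, -0.9, 0.1]
grip_width: 0.0009
grip_force: 0.0
```

Request:
play_rows(motion=[[[0,0,0.17,0,0,0,-1],[0,0,0.3,0,0,0,-1],[0,0,0.342,0,0,0,-1],[0,0,0.342,0,0,0,-1],[0,0,0.342,0,0,0,-1]]])

```text
time_s: 3.05
ee_pos: [0.5242, -0.3007, 0.1701]
eef_rot: [3.14, 0.001, 1.57]
force: [-0.5, 0.0, 0.1]
grip_width: 0.0004
grip_force: 0.0
```

Run:
```python
from h import *
c=cam('wrist');save(c,'w1.png');print(get_obs()['ee_pos'],caps(c,.12))
```

```text
[ 0.52445573 -0.30056138  0.17026782] [('oil', [0.5235, -0.2982, 0.1454, 0.5238, -0.3008, 0.013], [317.0, 219.0], 1186)]
```

View pics/w1.png

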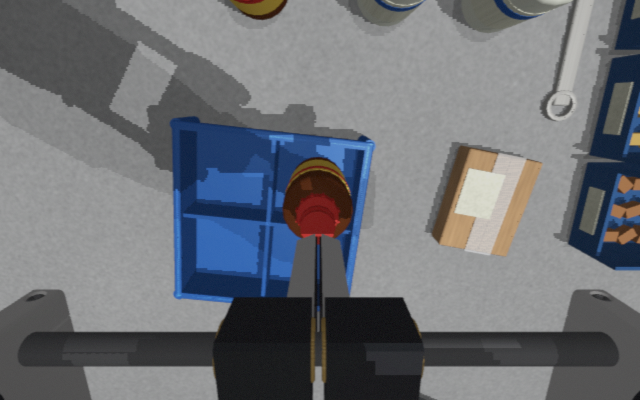

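The wrist view shows the closed fingertips centred over oil3's red spout at (317,219). Next I press it.

Request:
play_rows(motion=[[[0,0,0.02,0,0,0,-1],[0,0,0.04,0,0,0,-1],[0,0,0.06,0,0,0,-1],[0,0,0.064,0,0,0,-1],[0,0,0.064,0,0,0,-1],[0,0,0.064,0,0,0,-1]]])

```text
time_s: 3.7
ee_pos: [0.5241, -0.2998, 0.1523]
eef_rot: [3.141, 0.0, 1.571]
force: [0.3, -0.3, -0.5]
grip_width: 0.0005
grip_force: 0.0
```

Request:
play_rows(motion=[[[0,0,0.006,0,0,0,-1],[0,0,0.006,0,0,0,-1],[0,0,0.006,0,0,0,-1]]])

```text
time_s: 4.0
ee_pos: [0.524, -0.2998, 0.1507]
eef_rot: [3.142, 0.0, 1.571]
force: [-0.4, 0.3, -0.1]
grip_width: 0.0003
grip_force: 0.0
```

Request:
play_rows(motion=[[[0,0,0.008,0,0,0,-1],[0,0,0.008,0,0,0,-1],[0,0,0.008,0,0,0,-1]]])

```text
time_s: 4.3
ee_pos: [0.524, -0.2997, 0.1486]
eef_rot: [-3.141, -0.0, 1.571]
force: [0.4, -0.2, -0.2]
grip_width: 0.0004
grip_force: 0.0
```

Run:
```python
from h import *
c=cam('wrist');print(get_obs()['ee_pos'],caps(c,.11))
for n in('side','top'):
  c=cam(n);print(n,*caps(c),sep='\n')
  if n=='side': cv2.imwrite('pics/s1.png',cv2.resize(c['frame'][90:250,200:430,::-1],None,fx=3,fy=3))
```

```text
[ 0.52403904 -0.29971893  0.14863298] [('glue', [0.524, -0.2911, 0.1989, 0.524, -0.291, 0.0008], [318.0, 264.0], 27), ('oil', [0.5234, -0.2933, 0.145, 0.5235, -0.2989, 0.0126], [317.0, 222.0], 1434)]
side
('glue', [0.4765, -0.0013, 0.1377, 0.4764, -0.0017, 0.0132], [350.0, 166.0], 119)
('glue', [0.5912, -0.1089, 0.1295, 0.5895, -0.1089, 0.014], [293.0, 167.0], 106)
('glue', [0.6939, -0.1151, 0.1407, 0.6928, -0.1144, 0.0132], [263.0, 180.0], 133)
('glue', [0.588, 0.011, 0.1396, 0.5882, 0.0093, 0.0137], [324.0, 185.0], 132)
('oil', [0.5242, -0.2978, 0.1436, 0.5224, -0.2975, 0.0123], [271.0, 129.0], 97)
('oil', [0.4689, -0.1031, 0.1377, 0.4672, -0.1036, 0.0126], [327.0, 149.0], 111)
('oil', [0.4657, 0.1082, 0.1387, 0.4651, 0.107, 0.0133], [383.0, 182.0], 135)
top
('glue', [0.6914, -0.1182, 0.1426, 0.6924, -0.1193, 0.0121], [367.0, 169.0], 109)
('glue', [0.5874, 0.0073, 0.1423, 0.5872, 0.0072, 0.0127], [319.0, 209.0], 104)
('glue', [0.59, -0.1133, 0.1313, 0.5902, -0.1129, 0.0125], [365.0, 208.0], 108)
('glue', [0.475, -0.0055, 0.1397, 0.4753, -0.0057, 0.0127], [323.0, 252.0], 109)
('oil', [0.5229, -0.293, 0.1446, 0.5229, -0.2964, 0.0114], [435.0, 235.0], 104)
('oil', [0.4643, 0.1048, 0.141, 0.4644, 0.1049, 0.0127], [280.0, 256.0], 160)
('oil', [0.4679, -0.108, 0.1399, 0.4677, -0.1081, 0.0127], [363.0, 255.0], 157)
```

View pics/s1.png

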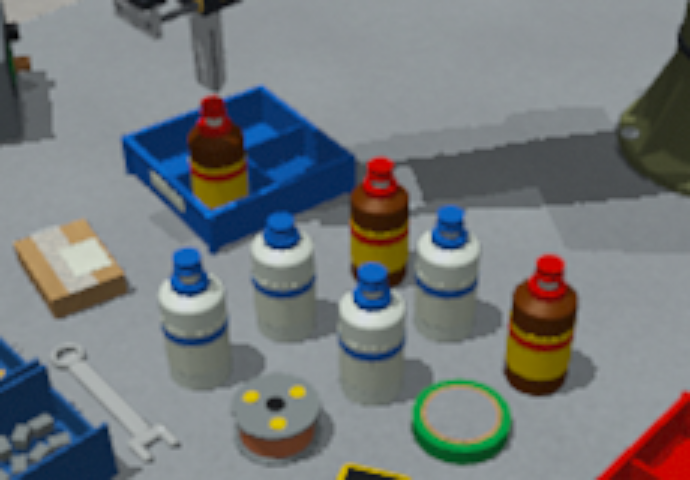

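The side view shows the fingertips close above or behind oil3's spout at (210,95), which has not moved. I'll measure where the tips really are.

Run:
```python
from h import *
print(get_obs()['qpos'].round(3))
for n in('side','top','wrist'):
    c=cam(n);P=pts(c);hsv=cv2.cvtColor(c['frame'],cv2.COLOR_RGB2HSV)
    m=(hsv[...,1]<90)&(c['z_map']>.02)&(abs(P[...,0]-.524)<.03)&(abs(P[...,1]+.30)<.06)&(P[...,2]>.115)&(P[...,2]<.3)
    Q=P[m];print(n,len(Q))
    for a in np.arange(.115,.24,.01):
        q=Q[(Q[:,2]>=a)&(Q[:,2]<a+.01)]
        if len(q)>3: print(round(a,3),len(q),q.min(0).round(3),q.max(0).round(3))
```

```text
[-0.58   0.456  1.413  0.     1.272 -0.58 ]
side 504
0.115 4 [ 0.524 -0.302  0.12 ] [ 0.529 -0.293  0.123]
0.125 5 [ 0.523 -0.294  0.126] [ 0.531 -0.287  0.131]
0.155 6 [ 0.516 -0.29   0.159] [ 0.53  -0.285  0.165]
0.165 21 [ 0.511 -0.302  0.166] [ 0.535 -0.284  0.174]
0.175 33 [ 0.509 -0.306  0.175] [ 0.536 -0.283  0.185]
0.185 26 [ 0.513 -0.307  0.185] [ 0.536 -0.284  0.195]
0.195 35 [ 0.512 -0.305  0.195] [ 0.537 -0.282  0.205]
0.205 31 [ 0.51  -0.306  0.205] [ 0.535 -0.285  0.214]
0.215 32 [ 0.509 -0.305  0.215] [ 0.537 -0.284  0.225]
0.225 32 [ 0.513 -0.302  0.226] [ 0.536 -0.284  0.235]
0.235 30 [ 0.511 -0.306  0.236] [ 0.536 -0.284  0.245]
top 220
0.165 12 [ 0.512 -0.292  0.168] [ 0.534 -0.29   0.175]
0.175 13 [ 0.512 -0.292  0.176] [ 0.534 -0.29   0.185]
0.185 15 [ 0.512 -0.291  0.186] [ 0.534 -0.289  0.195]
wrist 23509
0.155 40 [ 0.518 -0.292  0.16 ] [ 0.53  -0.289  0.165]
0.165 261 [ 0.512 -0.291  0.165] [ 0.536 -0.289  0.175]
0.175 325 [ 0.512 -0.291  0.175] [ 0.536 -0.289  0.185]
0.185 387 [ 0.512 -0.291  0.185] [ 0.536 -0.289  0.195]
0.195 469 [ 0.512 -0.292  0.195] [ 0.536 -0.289  0.205]
0.205 564 [ 0.512 -0.292  0.205] [ 0.536 -0.288  0.215]
0.215 715 [ 0.511 -0.292  0.215] [ 0.536 -0.288  0.225]
0.225 298 [ 0.512 -0.303  0.225] [ 0.536 -0.288  0.235]
0.235 14 [ 0.522 -0.29   0.235] [ 0.526 -0.289  0.239]
```

The closed fingertips are about 10 mm behind the TCP height, so I can go lower. I'll feel for contact.

Request:
play_rows(motion=[[[0,0,0.02,0,0,0,-1],[0,0,0.04,0,0,0,-1],[0,0,0.05,0,0,0,-1],[0,0,0.05,0,0,0,-1]]])

```text
time_s: 5.0
ee_pos: [0.5238, -0.2996, 0.1355]
eef_rot: [-3.141, -0.001, 1.571]
force: [0.3, -0.7, -0.9]
grip_width: 0.0003
grip_force: 0.0
```

Request:
play_rows(motion=[[[0,0,0.008,0,0,0,-1],[0,0,0.016,0,0,0,-1],[0,0,0.016,0,0,0,-1]]])

```text
time_s: 5.3
ee_pos: [0.5242, -0.2998, 0.1324]
eef_rot: [3.141, 0.0, 1.571]
force: [1.2, -0.4, 2.4]
grip_width: 0.0001
grip_force: 0.9
```

Request:
play_rows(motion=[[[0,0,0.008,0,0,0,-1],[0,0,0.012,0,0,0,-1],[0,0,0.012,0,0,0,-1]]])

```text
time_s: 5.6
ee_pos: [0.5243, -0.2999, 0.1298]
eef_rot: [3.141, 0.001, 1.571]
force: [-0.9, 1.3, 6.1]
grip_width: 0.0004
grip_force: 2.9
```

Request:
play_rows(motion=[[[0,0,0.008,0,0,0,-1],[0,0,0.016,0,0,0,-1],[0,0,0.016,0,0,0,-1]]])

```text
time_s: 5.9
ee_pos: [0.5242, -0.2999, 0.1257]
eef_rot: [3.141, 0.001, 1.571]
force: [-0.7, 0.2, 4.8]
grip_width: 0.0008
grip_force: 2.4
```

Request:
play_rows(motion=[[[0,0,0.008,0,0,0,-1],[0,0,0.012,0,0,0,-1],[0,0,0.012,0,0,0,-1]]])

```text
time_s: 6.2
ee_pos: [0.5243, -0.2999, 0.1228]
eef_rot: [3.141, 0.001, 1.571]
force: [-0.1, 2.3, 5.4]
grip_width: 0.0002
grip_force: 3.0
```

Request:
play_rows(motion=[[[0,0,0.008,0,0,0,-1],[0,0,0.008,0,0,0,-1],[0,0,0.008,0,0,0,-1]]])

```text
time_s: 6.5
ee_pos: [0.5248, -0.3002, 0.1224]
eef_rot: [3.139, 0.002, 1.571]
force: [-3.9, 2.1, 17.5]
grip_width: 0.0003
grip_force: 8.5
```

Request:
play_rows(motion=[[[0,0,0.006,0,0,0,-1],[0,0,0.006,0,0,0,-1],[0,0,0.006,0,0,0,-1]]])

```text
time_s: 6.8
ee_pos: [0.5254, -0.3005, 0.1224]
eef_rot: [3.137, 0.003, 1.571]
force: [-5.7, 3.4, 26.9]
grip_width: 0.0006
grip_force: 13.5
```

Request:
play_rows(motion=[[[0,0,-0.15,0,0,0,-1],[0,0,-0.188,0,0,0,-1],[0.775,-0.222,-0.188,0,0,0,-1],[0.775,-0.222,-0.188,0,0,0,-1],[0.775,-0.222,-0.188,0,0,0,-1],[0.775,-0.222,-0.188,0,0,0,-1],[0.775,-0.222,-0.188,0,0,0,-1],[0.775,-0.222,-0.188,0,0,0,-1],[0.775,-0.222,-0.188,0,0,0,-1]]])

```text
time_s: 7.7
ee_pos: [0.4688, -0.1068, 0.1656]
eef_rot: [3.141, 0.0, 1.57]
force: [-1.7, 0.1, 0.4]
grip_width: 0.0008
grip_force: 0.0
```

Request:
play_rows(motion=[[[0,0,0.08,0,0,0,-1],[0,0,0.125,0,0,0,-1],[0,0,0.14,0,0,0,-1],[0,0,0.155,0,0,0,-1],[0,0,0.17,0,0,0,-1],[0,0,0.185,0,0,0,-1],[0,0,0.196,0,0,0,-1],[0,0,0.204,0,0,0,-1],[0,0,0.204,0,0,0,-1],[0,0,0.204,0,0,0,-1]]])

```text
time_s: 8.7
ee_pos: [0.4705, -0.1068, 0.1183]
eef_rot: [3.135, 0.002, 1.571]
force: [-5.7, 0.7, 31.4]
grip_width: 0.0004
grip_force: 15.9
```

Run:
```python
from h import *
c=cam('top');print(*caps(c),sep='\n')
```

```text
('glue', [0.6914, -0.1182, 0.1426, 0.6919, -0.1189, 0.012], [367.0, 170.0], 110)
('glue', [0.5874, 0.0069, 0.1412, 0.5873, 0.0072, 0.0128], [319.0, 209.0], 106)
('glue', [0.5898, -0.1131, 0.1316, 0.5904, -0.1134, 0.0125], [365.0, 208.0], 106)
('glue', [0.4751, -0.0057, 0.1401, 0.4752, -0.0056, 0.0127], [323.0, 252.0], 111)
('oil', [0.5231, -0.3016, 0.1353, 0.5227, -0.3019, 0.0131], [437.0, 235.0], 161)
('oil', [0.4646, 0.1049, 0.1405, 0.4647, 0.1048, 0.0125], [280.0, 256.0], 161)
```

Request:
play_rows(motion=[[[0,0,-0.15,0,0,0,-1],[0,0,-0.204,0,0,0,-1],[0.41,0.029,-0.204,0,0,0,-1],[0.41,0.029,-0.204,0,0,0,-1],[0.41,0.029,-0.204,0,0,0,-1],[0.41,0.029,-0.204,0,0,0,-1],[0.41,0.029,-0.204,0,0,0,-1]]])

```text
time_s: 9.45
ee_pos: [0.4759, -0.0043, 0.1658]
eef_rot: [3.141, 0.0, 1.571]
force: [0.2, -0.3, -0.2]
grip_width: 0.0004
grip_force: 0.0
```

Request:
play_rows(motion=[[[0,0,0.08,0,0,0,-1],[0,0,0.125,0,0,0,-1],[0,0,0.14,0,0,0,-1],[0,0,0.155,0,0,0,-1],[0,0,0.17,0,0,0,-1],[0,0,0.185,0,0,0,-1],[0,0,0.196,0,0,0,-1],[0,0,0.201,0,0,0,-1],[0,0,0.201,0,0,0,-1],[0,0,0.201,0,0,0,-1]]])

```text
time_s: 10.45
ee_pos: [0.4774, -0.0038, 0.1183]
eef_rot: [3.136, 0.001, 1.571]
force: [-5.1, -0.8, 25.7]
grip_width: 0.0003
grip_force: 12.6
```

Request:
play_rows(motion=[[[0,0,-0.15,0,0,0,-1],[0,0,-0.201,0,0,0,-1],[0.44,-0.042,-0.201,0,0,0,-1],[0.44,-0.042,-0.201,0,0,0,-1],[0.44,-0.042,-0.201,0,0,0,-1],[0.44,-0.042,-0.201,0,0,0,-1],[0.44,-0.042,-0.201,0,0,0,-1]]])

```text
time_s: 11.15
ee_pos: [0.4654, 0.1058, 0.1656]
eef_rot: [-3.142, 0.0, 1.571]
force: [-0.0, -1.2, -0.8]
grip_width: 0.0006
grip_force: 0.0
```

Request:
play_rows(motion=[[[0,0,0.08,0,0,0,-1],[0,0,0.125,0,0,0,-1],[0,0,0.14,0,0,0,-1],[0,0,0.155,0,0,0,-1],[0,0,0.17,0,0,0,-1],[0,0,0.185,0,0,0,-1],[0,0,0.196,0,0,0,-1],[0,0,0.201,0,0,0,-1],[0,0,0.201,0,0,0,-1],[0,0,0.201,0,0,0,-1]]])

```text
time_s: 12.15
ee_pos: [0.467, 0.1064, 0.1184]
eef_rot: [3.136, -0.001, 1.571]
force: [-4.3, -2.0, 25.1]
grip_width: 0.0004
grip_force: 12.5
```

Request:
play_rows(motion=[[[0,0,-0.15,0,0,0,-1],[0,0,-0.201,0,0,0,-1],[-0.389,0.491,-0.201,0,0,0,-1],[-0.389,0.491,-0.201,0,0,0,-1],[-0.389,0.491,-0.201,0,0,0,-1],[-0.389,0.491,-0.201,0,0,0,-1],[-0.389,0.491,-0.201,0,0,0,-1],[-0.389,0.491,-0.201,0,0,0,-1]]])

```text
time_s: 12.95
ee_pos: [0.5874, 0.0098, 0.1656]
eef_rot: [-3.141, -0.0, 1.571]
force: [0.2, 0.3, 0.7]
grip_width: 0.0002
grip_force: 0.0
```

Run:
```python
from h import *
c=cam('top');print(*caps(c),sep='\n')
```

```text
('glue', [0.6917, -0.1183, 0.1422, 0.6923, -0.1193, 0.012], [367.0, 170.0], 111)
('glue', [0.5933, -0.1377, 0.1318, 0.5931, -0.1374, 0.0125], [374.0, 207.0], 109)
('oil', [0.523, -0.3018, 0.1351, 0.5235, -0.3023, 0.0128], [437.0, 235.0], 158)
('oil', [0.4665, 0.1108, 0.1309, 0.466, 0.1084, 0.012], [277.0, 255.0], 67)
('oil', [0.4675, -0.1074, 0.1314, 0.4676, -0.1076, 0.0125], [363.0, 256.0], 154)
```

glueC was knocked to about (0.593,-0.136). I'll carry on pressing.

Request:
play_rows(motion=[[[0,0,0.08,0,0,0,-1],[0,0,0.125,0,0,0,-1],[0,0,0.14,0,0,0,-1],[0,0,0.155,0,0,0,-1],[0,0,0.17,0,0,0,-1],[0,0,0.185,0,0,0,-1],[0,0,0.196,0,0,0,-1],[0,0,0.201,0,0,0,-1],[0,0,0.201,0,0,0,-1],[0,0,0.201,0,0,0,-1]]])

```text
time_s: 14.0
ee_pos: [0.5892, 0.0095, 0.1185]
eef_rot: [3.137, -0.0, 1.571]
force: [-3.5, 1.0, 19.1]
grip_width: 0.0007
grip_force: 9.2
```

Request:
play_rows(motion=[[[0,0,-0.15,0,0,0,-1],[0,0,-0.201,0,0,0,-1],[-0.504,0.418,-0.201,0,0,0,-1],[-0.504,0.418,-0.201,0,0,0,-1],[-0.504,0.418,-0.201,0,0,0,-1],[-0.504,0.418,-0.201,0,0,0,-1],[-0.504,0.418,-0.201,0,0,0,-1],[-0.504,0.418,-0.201,0,0,0,-1]]])

```text
time_s: 14.8
ee_pos: [0.6922, -0.116, 0.1655]
eef_rot: [-3.141, -0.0, 1.571]
force: [-0.4, -0.5, -0.8]
grip_width: 0.0007
grip_force: 0.0
```

Request:
play_rows(motion=[[[0,0,0.08,0,0,0,-1],[0,0,0.125,0,0,0,-1],[0,0,0.14,0,0,0,-1],[0,0,0.155,0,0,0,-1],[0,0,0.17,0,0,0,-1],[0,0,0.185,0,0,0,-1],[0,0,0.196,0,0,0,-1],[0,0,0.201,0,0,0,-1],[0,0,0.201,0,0,0,-1],[0,0,0.201,0,0,0,-1]]])

```text
time_s: 15.8
ee_pos: [0.6934, -0.1162, 0.1187]
eef_rot: [3.137, 0.001, 1.572]
force: [-2.6, 2.3, 12.8]
grip_width: 0.0003
grip_force: 6.8
```

Request:
play_rows(motion=[[[0,0,0.012,0,0,0,-1],[0,0,0.012,0,0,0,-1],[0,0,0.012,0,0,0,-1],[0,0,0.012,0,0,0,-1]]])

```text
time_s: 16.2
ee_pos: [0.6944, -0.1163, 0.1186]
eef_rot: [3.133, 0.001, 1.572]
force: [-6.0, 2.7, 28.0]
grip_width: 0.0009
grip_force: 14.7
```

Request:
play_rows(motion=[[[0,0,-0.15,0,0,0,-1],[0,0,-0.213,0,0,0,-1],[-0.074,-0.396,-0.213,0,0,0,-1],[-0.074,-0.396,-0.213,0,0,0,-1],[-0.074,-0.396,-0.213,0,0,0,-1],[-0.074,-0.396,-0.213,0,0,0,-1],[-0.074,-0.396,-0.213,0,0,0,-1]]])

```text
time_s: 16.9
ee_pos: [0.5947, -0.1352, 0.1664]
eef_rot: [3.14, 0.0, 1.571]
force: [0.3, -0.4, 0.1]
grip_width: 0.0005
grip_force: 0.0
```

Run:
```python
from h import *
for n in('side','top'):
  c=cam(n);print(n,*caps(c),sep='\n')
c=cam('wrist');save(c,'w2.png');print(caps(c))
```

```text
side
('glue', [0.5937, -0.1337, 0.1299, 0.5921, -0.1349, 0.0146], [287.0, 163.0], 108)
('glue', [0.4763, -0.002, 0.1293, 0.4734, -0.002, 0.0152], [350.0, 167.0], 108)
('glue', [0.6938, -0.1156, 0.1295, 0.6943, -0.1168, 0.0147], [263.0, 182.0], 118)
('glue', [0.5882, 0.0115, 0.1296, 0.5878, 0.0107, 0.0133], [324.0, 187.0], 121)
('oil', [0.5213, -0.2959, 0.1324, 0.5211, -0.298, 0.0144], [272.0, 131.0], 75)
('oil', [0.4692, -0.1039, 0.1295, 0.4664, -0.104, 0.0151], [326.0, 151.0], 100)
('oil', [0.4657, 0.1089, 0.1298, 0.4649, 0.1088, 0.0143], [382.0, 184.0], 128)
top
('glue', [0.6919, -0.1173, 0.1311, 0.6917, -0.1185, 0.0123], [367.0, 170.0], 100)
('glue', [0.5874, 0.0065, 0.1321, 0.5876, 0.0067, 0.0124], [319.0, 209.0], 107)
('glue', [0.4754, -0.0056, 0.1316, 0.4754, -0.0055, 0.0125], [323.0, 252.0], 116)
('oil', [0.5231, -0.3022, 0.1356, 0.5234, -0.3022, 0.0129], [439.0, 235.0], 109)
('oil', [0.4649, 0.1048, 0.1313, 0.4647, 0.1048, 0.0129], [280.0, 256.0], 158)
[('glue', [0.588, 0.0039, 0.1306, 0.5882, 0.0075, 0.0129], [308.0, 18.0], 1717), ('glue', [0.4768, -0.005, 0.1305, 0.4764, -0.0048, 0.0131], [141.0, 32.0], 2589), ('glue', [0.6932, -0.118, 0.1307, 0.6937, -0.1183, 0.0131], [446.0, 195.0], 1667), ('glue', [0.5942, -0.1354, 0.1307, 0.5943, -0.1369, 0.013], [318.0, 217.0], 1356), ('oil', [0.4691, -0.1063, 0.1304, 0.4687, -0.1066, 0.0129], [153.0, 180.0], 1955)]
```

All seven spouts are now home, with tops at about 130 mm (134 mm in the carrier). Next I open the gripper above oil3 and measure where the open fingertips are.

Request:
play_rows(motion=[[[0,0,-0.2,0,0,0,1],[-0.3,-0.13,-0.34,0,0,0,1],[-0.658,-0.282,-0.34,0,0,0,1],[-0.658,-0.282,-0.34,0,0,0,1],[-0.658,-0.282,-0.34,0,0,0,1],[-0.658,-0.282,-0.34,0,0,0,1],[-0.658,-0.282,-0.34,0,0,0,1],[-0.658,-0.282,-0.34,0,0,0,1],[-0.658,-0.282,-0.34,0,0,0,1]]])

```text
time_s: 17.95
ee_pos: [0.5237, -0.2986, 0.2505]
eef_rot: [-3.141, -0.0, 1.573]
force: [-0.2, 0.5, 0.3]
grip_width: 0.0692
grip_force: 0.0
```

Run:
```python
from h import *
c=cam('side');print(get_obs()['ee_pos'],get_obs()['grip_width']);save(c,'s3.png');P=pts(c)
cv2.imwrite('pics/s3.png',cv2.resize(c['frame'][20:170,180:400,::-1],None,fx=3.5,fy=3.5))
x,y,z=get_obs()['ee_pos']
for n in('side','wrist'):
    c=cam(n);P=pts(c);hsv=cv2.cvtColor(c['frame'],cv2.COLOR_RGB2HSV)
    m=(hsv[...,1]<90)&(c['z_map']>.02)&(abs(P[...,0]-x)<.08)&(abs(P[...,1]-y)<.03)&(P[...,2]>.15)&(P[...,2]<.4)
    Q=P[m];print(n)
    for a in np.arange(.15,.33,.01):
        q=Q[(Q[:,2]>=a)&(Q[:,2]<a+.01)]
        if len(q)>3: print(round(a-z,3),len(q),(q.min(0)-[x,y,0]).round(3),(q.max(0)-[x,y,0]).round(3))
```

```text
[ 0.52365209 -0.29872956  0.25051021] 0.07287349579523286
side
0.009 21 [-0.047 -0.008  0.262] [0.045 0.014 0.269]
0.019 44 [-0.047 -0.007  0.27 ] [0.048 0.015 0.28 ]
0.029 48 [-0.048 -0.005  0.28 ] [0.05  0.016 0.29 ]
0.039 42 [-0.051 -0.006  0.291] [0.049 0.015 0.3  ]
0.049 50 [-0.051 -0.008  0.3  ] [0.05  0.016 0.31 ]
0.059 46 [-0.047 -0.005  0.31 ] [0.049 0.015 0.32 ]
0.069 51 [-0.049 -0.006  0.32 ] [0.049 0.016 0.33 ]
wrist
0.009 246 [-0.047 -0.008  0.262] [0.047 0.011 0.27 ]
0.019 518 [-0.05  -0.007  0.27 ] [0.05  0.011 0.28 ]
0.029 619 [-0.051 -0.007  0.28 ] [0.05  0.011 0.29 ]
0.039 747 [-0.051 -0.008  0.29 ] [0.05  0.011 0.3  ]
0.049 881 [-0.051 -0.008  0.3  ] [0.05  0.011 0.31 ]
0.059 1115 [-0.051 -0.008  0.31 ] [0.05  0.011 0.32 ]
0.069 1352 [-0.051 -0.008  0.32 ] [0.051 0.011 0.33 ]
```

View pics/s3.png

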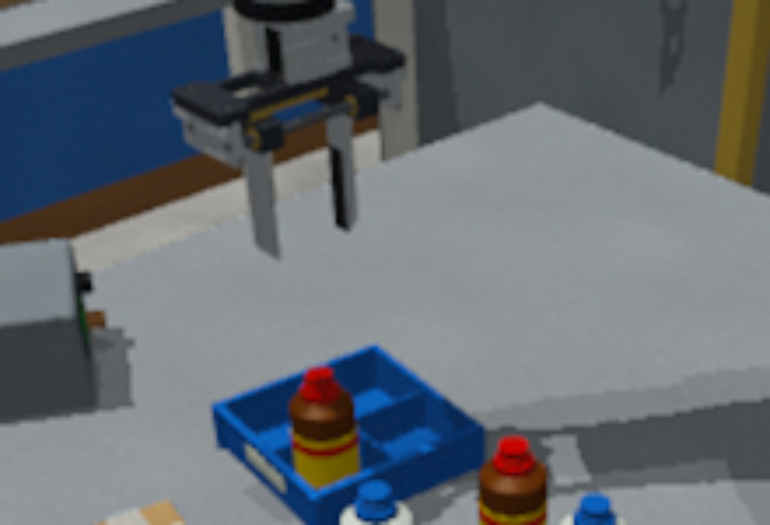

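The side view shows the open fingers well above the bottle. The tips measure about 11 mm above the reported TCP, so I add a 30 mm offset to all heights. Now I grasp oil3.

Request:
play_rows(motion=[[[0,0,0.15,0,0,0,1],[0,0,0.3,0,0,0,1],[0,0,0.45,0,0,0,1],[0,0,0.6,0,0,0,1],[0,0,0.72,0,0,0,1],[0,0,0.783,0,0,0,1],[0,0,0.783,0,0,0,1]]])

```text
time_s: 18.8
ee_pos: [0.5225, -0.2991, 0.0533]
eef_rot: [-3.139, -0.002, 1.571]
force: [-0.7, 0.5, 0.2]
grip_width: 0.0941
grip_force: 0.0
```

Request:
play_rows(motion=[[[0,0,0,0,0,0,-1],[0,0,0,0,0,0,-1],[0,0,0,0,0,0,-1],[0,0,0,0,0,0,-1],[0,0,0,0,0,0,-1],[0,0,0,0,0,0,-1],[0,0,0,0,0,0,-1],[0,0,0,0,0,0,-1]]], grip_force=30)

```text
time_s: 19.6
ee_pos: [0.5233, -0.2999, 0.0555]
eef_rot: [3.141, 0.001, 1.571]
force: [0.4, 0.5, 5.7]
grip_width: 0.0595
grip_force: 30.0
```

Request:
play_rows(motion=[[[0,0,-0.1,0,0,0,-1],[0,0,-0.25,0,0,0,-1],[0,0,-0.4,0,0,0,-1],[0,0,-0.55,0,0,0,-1],[0,0,-0.664,0,0,0,-1],[0,0,-0.664,0,0,0,-1]]])

```text
time_s: 20.2
ee_pos: [0.5239, -0.3003, 0.2244]
eef_rot: [3.137, 0.003, 1.571]
force: [-0.3, 0.3, -3.6]
grip_width: 0.0598
grip_force: 30.0
```

Run:
```python
from h import *
c=cam('side');cv2.imwrite('pics/s4.png',cv2.resize(c['frame'][20:170,180:400,::-1],None,fx=3,fy=3))
print(get_obs()['ee_pos'],get_obs()['grip_width'],caps(c,.1))
```

```text
[ 0.5232402  -0.29990414  0.22142134] 0.05948091795600212 [('glue', [0.5937, -0.1335, 0.13, 0.5933, -0.1348, 0.0133], [287.0, 163.0], 105), ('glue', [0.4765, -0.0019, 0.1293, 0.4743, -0.0013, 0.014], [349.0, 167.0], 106), ('glue', [0.6939, -0.1155, 0.1297, 0.6925, -0.1168, 0.0134], [263.0, 182.0], 120), ('glue', [0.5881, 0.0115, 0.1297, 0.5864, 0.0113, 0.0144], [324.0, 187.0], 121), ('oil', [0.4678, -0.1037, 0.1292, 0.4661, -0.1047, 0.0134], [327.0, 150.0], 101), ('oil', [0.4656, 0.1087, 0.1293, 0.465, 0.1095, 0.0132], [382.0, 184.0], 127)]
```

View pics/s4.png

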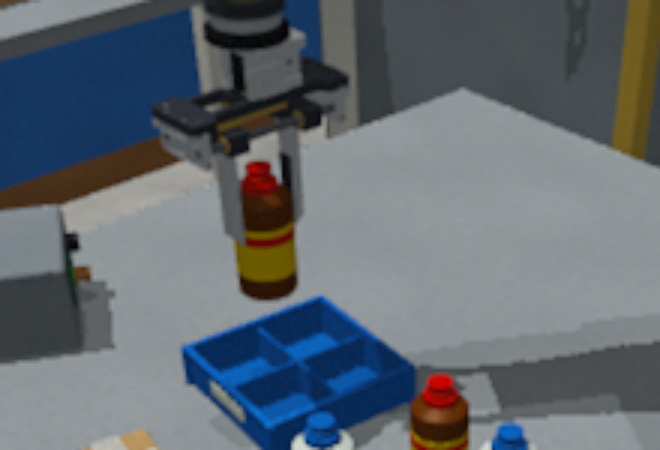

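oil3 is held upright at (262,225) in the crop, above the blue carrier. I'll carry it to the red one.

Request:
play_rows(motion=[[[0.15,0.01,0,0,0,0,-1],[0.32,0.02,0,0,0,0,-1],[0.5,0.03,0,0,0,0,-1],[0.68,0.04,0,0,0,0,-1],[0.84,0.04,0,0,0,0,-1],[0.92,0.04,0,0,0,0,-1]]])

```text
time_s: 20.85
ee_pos: [0.532, -0.0667, 0.2184]
eef_rot: [-3.138, -0.001, 1.573]
force: [0.2, 0.0, -3.7]
grip_width: 0.0594
grip_force: 30.0
```

Request:
play_rows(motion=[[[0.15,0.01,0,0,0,0,-1],[0.32,0.02,0,0,0,0,-1],[0.5,0.03,0,0,0,0,-1],[0.68,0.04,0,0,0,0,-1],[0.84,0.04,0,0,0,0,-1],[0.92,0.04,0,0,0,0,-1]]])

```text
time_s: 21.45
ee_pos: [0.5417, 0.1631, 0.2181]
eef_rot: [-3.138, 0.0, 1.573]
force: [0.2, 0.5, -3.4]
grip_width: 0.0601
grip_force: 30.0
```

Request:
play_rows(motion=[[[0.15,0.01,0,0,0,0,-1],[0.32,0.02,0,0,0,0,-1],[0.5,0.03,0,0,0,0,-1],[0.68,0.04,0,0,0,0,-1],[0.84,0.04,0,0,0,0,-1],[0.912,0.04,0,0,0,0,-1],[0.912,0.04,0,0,0,0,-1],[0.912,0.04,0,0,0,0,-1],[0.912,0.04,0,0,0,0,-1]]])

```text
time_s: 22.35
ee_pos: [0.553, 0.3871, 0.2199]
eef_rot: [-3.14, 0.001, 1.57]
force: [-0.6, 0.2, -3.1]
grip_width: 0.0597
grip_force: 30.0
```

Run:
```python
from h import *
print({k:v for k,v in get_obs().items() if k in('ee_pos','eef_rot','grip_width','qpos')})
c=cam('wrist');print(rims(c)[1]);save(c,'w5.png')
c=cam('top');print(rims(c)[1],caps(c))
```

```text
{'qpos': array([ 5.56549293e-01,  5.76784607e-01,  1.06938881e+00, -1.83523244e-04,
        1.49707952e+00,  5.57397398e-01]), 'ee_pos': array([0.5529835 , 0.38708469, 0.21985532]), 'eef_rot': array([-3.14028048e+00,  1.03355640e-03,  1.56996257e+00]), 'grip_width': 0.059688395071294004}Traceback (most recent call last):
  File "<stdin>", line 3, in <module>
  File "h.py", line 33, in rims
    n,l,s,ce=cv2.connectedComponentsWithStats(m.astype(np.uint8));m=l==1+np.argmax(s[1:,4])
                                                                         ~~~~~~~~~^^^^^^^^^
    return _wrapfunc(a, 'argmax', axis=axis, out=out, **kwds)
    return bound(*args, **kwds)
ValueError: attempt to get argmax of an empty sequence
```

Two views already place the cell within about 2 mm and the clearance is 13 mm, so I lower.

Request:
play_rows(motion=[[[0,0,0.15,0,0,0,-1],[0,0,0.3,0,0,0,-1],[0,0,0.45,0,0,0,-1],[0,0,0.56,0,0,0,-1],[0,0,0.63,0,0,0,-1],[0,0,0.65,0,0,0,-1],[0,0,0.658,0,0,0,-1],[0,0,0.658,0,0,0,-1]]])

```text
time_s: 23.2
ee_pos: [0.5534, 0.3882, 0.0575]
eef_rot: [3.14, -0.001, 1.571]
force: [0.7, 0.4, -2.1]
grip_width: 0.0597
grip_force: 30.0
```

Run:
```python
from h import *
o=get_obs();print(o['ee_pos'],o['force'])
c=cam('top');print(caps(c));
cv2.imwrite('pics/t6.png',cv2.resize(c['frame'][180:290,130:310,::-1],None,fx=3,fy=3))
```

```text
[0.55344342 0.38820422 0.05748943] [ 0.66974355  0.36749942 -2.0989969 ]
[('glue', [0.6922, -0.1186, 0.1313, 0.6917, -0.1185, 0.0123], [367.0, 170.0], 106), ('glue', [0.5875, 0.0068, 0.1313, 0.5874, 0.0066, 0.0123], [319.0, 209.0], 106), ('glue', [0.593, -0.1376, 0.1315, 0.5933, -0.1378, 0.0126], [374.0, 207.0], 109), ('glue', [0.4756, -0.0056, 0.1313, 0.4754, -0.0056, 0.0124], [323.0, 252.0], 109), ('oil', [0.5523, 0.3725, 0.1346, 0.5515, 0.369, 0.0099], [175.0, 220.0], 69), ('oil', [0.4647, 0.1048, 0.1311, 0.4647, 0.1049, 0.0129], [280.0, 256.0], 163), ('oil', [0.4676, -0.1076, 0.131, 0.4674, -0.1076, 0.0125], [363.0, 255.0], 154)]
```

View pics/t6.png

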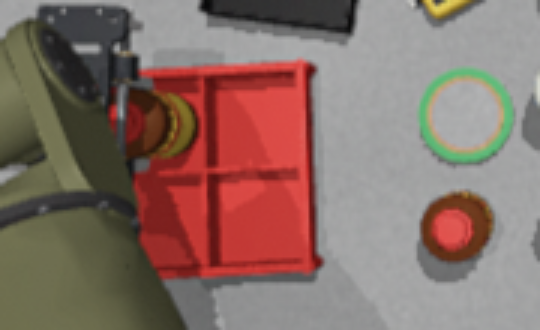

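oil3 hangs over the far-left red cell at (150,120) in the crop, clear of the walls. I'll set it down and release.

Request:
play_rows(motion=[[[0,0,0.01,0,0,0,-1],[0,0,0.012,0,0,0,-1],[0,0,0.012,0,0,0,-1],[0,0,0.012,0,0,0,0.7],[0,0,0.012,0,0,0,0.7],[0,0,0.012,0,0,0,0.7],[0,0,0.012,0,0,0,0.7],[0,0,0.012,0,0,0,0.7],[0,0,0.012,0,0,0,0.7]]])

```text
time_s: 24.15
ee_pos: [0.5529, 0.3883, 0.0534]
eef_rot: [-3.142, -0.0, 1.571]
force: [0.6, -0.0, -0.6]
grip_width: 0.0797
grip_force: 0.0
```

Request:
play_rows(motion=[[[0,0,-0.08,0,0,0,0.7],[0,0,-0.25,0,0,0,0.7],[0,0,-0.42,0,0,0,1],[0,0,-0.448,0,0,0,1],[0,0,-0.448,0,0,0,1]]])

```text
time_s: 24.65
ee_pos: [0.5534, 0.3886, 0.167]
eef_rot: [3.139, -0.002, 1.571]
force: [-0.9, -0.0, -0.3]
grip_width: 0.094
grip_force: 0.0
```

Request:
play_rows(motion=[[[-0.2,-0.06,0,0,0,0,1],[-0.4,-0.12,0,0,0,0,1],[-0.564,-0.176,0,0,0,0,1],[-0.564,-0.176,0,0,0,0,1]]])

```text
time_s: 25.05
ee_pos: [0.507, 0.2431, 0.1636]
eef_rot: [-3.138, 0.002, 1.568]
force: [1.5, 0.5, -0.0]
grip_width: 0.0939
grip_force: 0.0
```

Request:
play_rows(motion=[[[-0.2,-0.06,0,0,0,0,1],[-0.4,-0.12,0,0,0,0,1],[-0.564,-0.176,0,0,0,0,1],[-0.564,-0.176,0,0,0,0,1],[-0.564,-0.176,0,0,0,0,1],[-0.564,-0.176,0,0,0,0,1],[-0.564,-0.176,0,0,0,0,1]]])

```text
time_s: 25.75
ee_pos: [0.4651, 0.1073, 0.1648]
eef_rot: [-3.141, 0.0, 1.572]
force: [-0.0, -0.2, -0.6]
grip_width: 0.0938
grip_force: 0.0
```

Run:
```python
from h import *
print(get_obs()['ee_pos'])
for n in('wrist','side'):
  c=cam(n);print(n,*caps(c,.115),sep='\n')
```

```text
[0.46507723 0.10725317 0.16484535]
wrist
('glue', [0.4756, 0.0067, 0.1213, 0.4753, 0.0016, 0.0145], [330.0, 326.0], 337)
('oil', [0.4649, 0.1062, 0.1306, 0.4651, 0.1057, 0.013], [318.0, 218.0], 1379)
side
('glue', [0.5941, -0.1336, 0.1305, 0.5926, -0.1334, 0.0137], [287.0, 162.0], 81)
('glue', [0.4766, -0.0019, 0.1299, 0.4739, -0.0012, 0.0139], [350.0, 166.0], 80)
('glue', [0.6939, -0.1151, 0.1301, 0.6938, -0.1154, 0.0143], [263.0, 181.0], 86)
('glue', [0.5881, 0.0116, 0.1302, 0.5878, 0.01, 0.0131], [324.0, 186.0], 96)
('oil', [0.4685, -0.1035, 0.1298, 0.4653, -0.1051, 0.0151], [327.0, 149.0], 71)
('oil', [0.466, 0.1086, 0.13, 0.4648, 0.1094, 0.0137], [383.0, 183.0], 93)
('oil', [0.5539, 0.3887, 0.1341, 0.5527, 0.3891, 0.0131], [456.0, 262.0], 201)
```

Request:
play_rows(motion=[[[0,0,0.15,0,0,0,1],[0,0,0.3,0,0,0,1],[0,0,0.42,0,0,0,1],[0,0,0.46,0,0,0,1],[0,0,0.46,0,0,0,1]]])

```text
time_s: 26.35
ee_pos: [0.4646, 0.1065, 0.0497]
eef_rot: [-3.139, 0.0, 1.571]
force: [0.5, 0.1, 1.5]
grip_width: 0.0939
grip_force: 0.0
```

Request:
play_rows(motion=[[[0,0,0,0,0,0,-1],[0,0,0,0,0,0,-1],[0,0,0,0,0,0,-1],[0,0,0,0,0,0,-1],[0,0,0,0,0,0,-1],[0,0,0,0,0,0,-1],[0,0,0,0,0,0,-1]]])

```text
time_s: 27.05
ee_pos: [0.4652, 0.1063, 0.0508]
eef_rot: [3.141, -0.0, 1.571]
force: [0.5, -0.1, 5.6]
grip_width: 0.0597
grip_force: 30.0
```

Request:
play_rows(motion=[[[0,0,-0.1,0,0,0,-1],[0,0,-0.25,0,0,0,-1],[0,0,-0.4,0,0,0,-1],[0.15,0,-0.4,0,0,0,-1],[0.32,0.01,-0.4,0,0,0,-1],[0.5,0.015,-0.4,0,0,0,-1],[0.66,0.015,-0.4,0,0,0,-1],[0.746,0.015,-0.4,0,0,0,-1],[0.746,0.015,-0.4,0,0,0,-1],[0.746,0.015,-0.4,0,0,0,-1]]])

```text
time_s: 28.05
ee_pos: [0.4683, 0.2925, 0.1498]
eef_rot: [-3.14, 0.001, 1.572]
force: [-0.2, 0.4, -2.6]
grip_width: 0.0599
grip_force: 30.0
```

Request:
play_rows(motion=[[[0,0,0.12,0,0,0,-1],[0,0,0.25,0,0,0,-1],[0,0,0.34,0,0,0,-1],[0,0,0.37,0,0,0,-1],[0,0,0.386,0,0,0,-1],[0,0,0.386,0,0,0,-1],[0,0,0.386,0,0,0,-1]]])

```text
time_s: 28.75
ee_pos: [0.4693, 0.2926, 0.055]
eef_rot: [3.14, -0.001, 1.57]
force: [-0.1, -0.4, -2.4]
grip_width: 0.0594
grip_force: 30.0
```

Request:
play_rows(motion=[[[0,0,0.012,0,0,0,-1],[0,0,0.012,0,0,0,-1],[0,0,0.012,0,0,0,0.6],[0,0,0.012,0,0,0,0.6],[0,0,0.012,0,0,0,0.6],[0,0,0.012,0,0,0,0.6],[0,0,0.012,0,0,0,0.6]]])

```text
time_s: 29.45
ee_pos: [0.4687, 0.2927, 0.0508]
eef_rot: [-3.141, 0.0, 1.571]
force: [0.8, -0.1, 0.7]
grip_width: 0.075
grip_force: 0.0
```

Request:
play_rows(motion=[[[0,0,-0.08,0,0,0,0.6],[0,0,-0.25,0,0,0,0.6],[0,0,-0.42,0,0,0,1],[0,0,-0.46,0,0,0,1],[0,0,-0.46,0,0,0,1]]])

```text
time_s: 29.95
ee_pos: [0.4693, 0.2931, 0.1673]
eef_rot: [3.139, -0.001, 1.571]
force: [-0.5, -0.1, -0.4]
grip_width: 0.0932
grip_force: 0.0
```

Request:
play_rows(motion=[[[-0.2,0,0,0,0,0,1],[-0.4,0,0,0,0,0,1],[-0.6,0,0,0,0,0,1],[-0.8,0,0,0,0,0,1],[-0.8,0,0,0,0,0,1]]])

```text
time_s: 30.45
ee_pos: [0.468, 0.0883, 0.1642]
eef_rot: [-3.139, 0.001, 1.566]
force: [0.2, 0.4, -0.7]
grip_width: 0.0939
grip_force: 0.0
```

Request:
play_rows(motion=[[[-0.2,0,0,0,0,0,1],[-0.4,0,0,0,0,0,1],[-0.6,0,0,0,0,0,1],[-0.795,0,0,0,0,0,1],[-0.795,0,0,0,0,0,1],[-0.795,0,0,0,0,0,1],[-0.795,0,0,0,0,0,1],[-0.795,0,0,0,0,0,1]]])

```text
time_s: 31.25
ee_pos: [0.4688, -0.1046, 0.1655]
eef_rot: [-3.141, -0.0, 1.573]
force: [-0.2, 0.2, -0.5]
grip_width: 0.0938
grip_force: 0.0
```

Run:
```python
from h import *
print(get_obs()['ee_pos'])
for n in('wrist','side'):
  c=cam(n);print(n,*caps(c,.115),sep='\n')
```

```text
[ 0.46881379 -0.10463493  0.16547489]
wrist
('glue', [0.5872, 0.0079, 0.1308, 0.5878, 0.0081, 0.0133], [494.0, 60.0], 2202)
('glue', [0.4757, -0.0048, 0.1308, 0.4756, -0.0049, 0.013], [328.0, 80.0], 1809)
('glue', [0.6924, -0.1179, 0.1308, 0.6935, -0.1186, 0.0136], [604.0, 235.0], 1733)
('glue', [0.5933, -0.1367, 0.1308, 0.5938, -0.1375, 0.0131], [473.0, 256.0], 1432)
('oil', [0.468, -0.1063, 0.1306, 0.4682, -0.1067, 0.0131], [317.0, 219.0], 1370)
side
('glue', [0.5936, -0.134, 0.13, 0.5928, -0.133, 0.0136], [287.0, 162.0], 80)
('glue', [0.4759, -0.0015, 0.1298, 0.4745, -0.0025, 0.0137], [350.0, 166.0], 86)
('glue', [0.6942, -0.1152, 0.1301, 0.6926, -0.1161, 0.0138], [263.0, 181.0], 94)
('glue', [0.5881, 0.0119, 0.1298, 0.5874, 0.0115, 0.0137], [324.0, 186.0], 93)
('oil', [0.4688, -0.1039, 0.1305, 0.4673, -0.1044, 0.0133], [326.0, 149.0], 71)
('oil', [0.4701, 0.294, 0.1337, 0.4691, 0.2932, 0.0136], [441.0, 220.0], 157)
('oil', [0.5539, 0.3885, 0.1336, 0.5533, 0.388, 0.0133], [456.0, 262.0], 199)
```

Request:
play_rows(motion=[[[0,0,0.15,0,0,0,1],[0,0,0.3,0,0,0,1],[0,0,0.42,0,0,0,1],[0,0,0.46,0,0,0,1],[0,0,0.46,0,0,0,1]]])

```text
time_s: 31.85
ee_pos: [0.4684, -0.1055, 0.0503]
eef_rot: [-3.14, -0.001, 1.572]
force: [-0.0, -0.3, 0.7]
grip_width: 0.0942
grip_force: 0.0
```

Request:
play_rows(motion=[[[0,0,0,0,0,0,-1],[0,0,0,0,0,0,-1],[0,0,0,0,0,0,-1],[0,0,0,0,0,0,-1],[0,0,0,0,0,0,-1],[0,0,0,0,0,0,-1],[0,0,0,0,0,0,-1]]])

```text
time_s: 32.55
ee_pos: [0.4689, -0.1061, 0.0513]
eef_rot: [3.141, 0.0, 1.571]
force: [-2.2, 0.4, 5.5]
grip_width: 0.0595
grip_force: 30.0
```

Request:
play_rows(motion=[[[0,0,-0.1,0,0,0,-1],[0,0,-0.25,0,0,0,-1],[0,0,-0.4,0,0,0,-1],[0,0,-0.55,0,0,0,-1],[0,0,-0.64,0,0,0,-1],[0,0,-0.64,0,0,0,-1]]])

```text
time_s: 33.15
ee_pos: [0.4697, -0.1063, 0.2133]
eef_rot: [3.137, 0.001, 1.571]
force: [-0.1, -0.9, -3.7]
grip_width: 0.06
grip_force: 30.0
```

Request:
play_rows(motion=[[[0.15,0.03,0,0,0,0,-1],[0.32,0.07,0,0,0,0,-1],[0.5,0.11,0,0,0,0,-1],[0.68,0.15,0,0,0,0,-1],[0.81,0.18,0,0,0,0,-1]]])

```text
time_s: 33.65
ee_pos: [0.5132, 0.099, 0.2086]
eef_rot: [-3.139, 0.0, 1.572]
force: [0.7, 0.1, -3.3]
grip_width: 0.0598
grip_force: 30.0
```

Request:
play_rows(motion=[[[0.15,0.03,0,0,0,0,-1],[0.32,0.07,0,0,0,0,-1],[0.5,0.11,0,0,0,0,-1],[0.68,0.15,0,0,0,0,-1],[0.807,0.18,0,0,0,0,-1],[0.807,0.18,0,0,0,0,-1],[0.807,0.18,0,0,0,0,-1],[0.807,0.18,0,0,0,0,-1]]])

```text
time_s: 34.45
ee_pos: [0.5584, 0.2973, 0.2097]
eef_rot: [-3.14, 0.001, 1.57]
force: [0.3, 1.0, -3.1]
grip_width: 0.0595
grip_force: 30.0
```

Request:
play_rows(motion=[[[0,0,0.15,0,0,0,-1],[0,0,0.3,0,0,0,-1],[0,0,0.45,0,0,0,-1],[0,0,0.56,0,0,0,-1],[0,0,0.61,0,0,0,-1],[0,0,0.626,0,0,0,-1],[0,0,0.626,0,0,0,-1]]])

```text
time_s: 35.15
ee_pos: [0.5591, 0.2977, 0.0554]
eef_rot: [3.141, -0.0, 1.57]
force: [0.1, -0.6, -3.0]
grip_width: 0.0595
grip_force: 30.0
```

Request:
play_rows(motion=[[[0,0,0.012,0,0,0,-1],[0,0,0.012,0,0,0,-1],[0,0,0.012,0,0,0,0.6],[0,0,0.012,0,0,0,0.6],[0,0,0.012,0,0,0,0.6],[0,0,0.012,0,0,0,0.6],[0,0,0.012,0,0,0,0.6]]])

```text
time_s: 35.85
ee_pos: [0.5587, 0.2982, 0.0513]
eef_rot: [-3.142, 0.0, 1.571]
force: [0.6, -0.2, -0.0]
grip_width: 0.075
grip_force: 0.0
```

Request:
play_rows(motion=[[[0,0,-0.08,0,0,0,0.6],[0,0,-0.25,0,0,0,0.6],[0,0,-0.42,0,0,0,0.6],[0,0,-0.46,0,0,0,1],[0,0,-0.46,0,0,0,1]]])

```text
time_s: 36.35
ee_pos: [0.5593, 0.2986, 0.168]
eef_rot: [3.139, -0.001, 1.571]
force: [-0.3, 0.6, -0.8]
grip_width: 0.0879
grip_force: 0.0
```

Request:
play_rows(motion=[[[-0.2,-0.06,0,0,0,0,1],[-0.4,-0.12,0,0,0,0,1],[-0.606,-0.166,0,0,0,0,1],[-0.606,-0.166,0,0,0,0,1]]])

```text
time_s: 36.75
ee_pos: [0.5156, 0.143, 0.1647]
eef_rot: [-3.139, 0.001, 1.568]
force: [-0.6, -0.6, 0.8]
grip_width: 0.0942
grip_force: 0.0
```

Request:
play_rows(motion=[[[-0.2,-0.06,0,0,0,0,1],[-0.4,-0.12,0,0,0,0,1],[-0.606,-0.166,0,0,0,0,1],[-0.606,-0.166,0,0,0,0,1],[-0.606,-0.166,0,0,0,0,1],[-0.606,-0.166,0,0,0,0,1],[-0.606,-0.166,0,0,0,0,1]]])

```text
time_s: 37.45
ee_pos: [0.4759, -0.0034, 0.1659]
eef_rot: [-3.141, -0.0, 1.573]
force: [0.6, 0.7, 0.4]
grip_width: 0.0942
grip_force: 0.0
```

Run:
```python
from h import *
print(get_obs()['ee_pos'])
for n in('wrist','side'):
  c=cam(n);print(n,*caps(c,.115),sep='\n')
```

```text
[ 0.47594338 -0.00342651  0.16590007]
wrist
('glue', [0.5872, 0.0085, 0.1307, 0.5877, 0.0086, 0.0133], [463.0, 203.0], 1545)
('glue', [0.4758, -0.0039, 0.1307, 0.4758, -0.0045, 0.0129], [318.0, 217.0], 1336)
('glue', [0.5876, -0.1419, 0.1309, 0.588, -0.1419, 0.0093], [446.0, 372.0], 145)
side
('glue', [0.5941, -0.1335, 0.1299, 0.5939, -0.134, 0.014], [287.0, 163.0], 88)
('glue', [0.4769, -0.002, 0.1302, 0.4762, -0.0027, 0.0139], [350.0, 166.0], 80)
('glue', [0.694, -0.1151, 0.13, 0.6939, -0.1166, 0.0137], [263.0, 181.0], 92)
('glue', [0.5883, 0.0114, 0.1299, 0.5875, 0.0116, 0.013], [324.0, 186.0], 96)
('oil', [0.4701, 0.2939, 0.1336, 0.4687, 0.2943, 0.0129], [441.0, 220.0], 157)
('oil', [0.5597, 0.2985, 0.1343, 0.5593, 0.2982, 0.0133], [420.0, 240.0], 177)
('oil', [0.5541, 0.3886, 0.1342, 0.5532, 0.3873, 0.0133], [456.0, 262.0], 205)
```

Request:
play_rows(motion=[[[0,0,0.15,0,0,0,1],[0,0,0.3,0,0,0,1],[0,0,0.42,0,0,0,1],[0,0,0.46,0,0,0,1],[0,0,0.46,0,0,0,1]]])

```text
time_s: 38.05
ee_pos: [0.4754, -0.0043, 0.0507]
eef_rot: [-3.14, -0.0, 1.572]
force: [-0.4, 0.5, 1.2]
grip_width: 0.0939
grip_force: 0.0
```

Request:
play_rows(motion=[[[0,0,0,0,0,0,-1],[0,0,0,0,0,0,-1],[0,0,0,0,0,0,-1],[0,0,0,0,0,0,-1],[0,0,0,0,0,0,-1],[0,0,0,0,0,0,-1],[0,0,0,0,0,0,-1]]])

```text
time_s: 38.75
ee_pos: [0.476, -0.0048, 0.0518]
eef_rot: [3.141, 0.0, 1.571]
force: [-0.4, 0.1, 6.0]
grip_width: 0.0597
grip_force: 30.0
```

Request:
play_rows(motion=[[[0,0,-0.1,0,0,0,-1],[0,0,-0.25,0,0,0,-1],[0,0,-0.4,0,0,0,-1],[-0.15,-0.02,-0.4,0,0,0,-1],[-0.3,-0.04,-0.4,0,0,0,-1],[-0.46,-0.07,-0.4,0,0,0,-1],[-0.62,-0.09,-0.4,0,0,0,-1],[-0.737,-0.11,-0.4,0,0,0,-1]]])

```text
time_s: 39.55
ee_pos: [0.4475, -0.191, 0.1511]
eef_rot: [-3.141, -0.0, 1.57]
force: [-0.5, 0.1, -2.5]
grip_width: 0.0597
grip_force: 30.0
```

Request:
play_rows(motion=[[[-0.15,-0.02,0,0,0,0,-1],[-0.3,-0.04,0,0,0,0,-1],[-0.46,-0.07,0,0,0,0,-1],[-0.62,-0.09,0,0,0,0,-1],[-0.737,-0.11,0,0,0,0,-1],[-0.737,-0.11,0,0,0,0,-1],[-0.737,-0.11,0,0,0,0,-1],[-0.737,-0.11,0,0,0,0,-1]]])

```text
time_s: 40.35
ee_pos: [0.4209, -0.3724, 0.1511]
eef_rot: [-3.141, -0.001, 1.572]
force: [0.5, -0.2, -2.4]
grip_width: 0.0596
grip_force: 30.0
```

Request:
play_rows(motion=[[[0,0,0.12,0,0,0,-1],[0,0,0.25,0,0,0,-1],[0,0,0.34,0,0,0,-1],[0,0,0.37,0,0,0,-1],[0,0,0.386,0,0,0,-1],[0,0,0.386,0,0,0,-1],[0,0,0.386,0,0,0,-1]]])

```text
time_s: 41.05
ee_pos: [0.4214, -0.3733, 0.0561]
eef_rot: [3.14, 0.001, 1.572]
force: [0.4, 0.0, -1.9]
grip_width: 0.0597
grip_force: 30.0
```

Request:
play_rows(motion=[[[0,0,0.014,0,0,0,-1],[0,0,0.014,0,0,0,-1],[0,0,0.014,0,0,0,0.6],[0,0,0.014,0,0,0,0.6],[0,0,0.014,0,0,0,0.6],[0,0,0.014,0,0,0,0.6],[0,0,0.014,0,0,0,0.6]]])

```text
time_s: 41.75
ee_pos: [0.4208, -0.3732, 0.0513]
eef_rot: [-3.141, -0.0, 1.571]
force: [-1.2, -0.5, -0.6]
grip_width: 0.0754
grip_force: 0.0
```

Request:
play_rows(motion=[[[0,0,-0.08,0,0,0,0.6],[0,0,-0.25,0,0,0,0.6],[0,0,-0.42,0,0,0,0.6],[0,0,-0.46,0,0,0,1],[0,0,-0.46,0,0,0,1]]])

```text
time_s: 42.25
ee_pos: [0.4213, -0.3737, 0.1678]
eef_rot: [3.139, 0.002, 1.571]
force: [0.5, -0.4, 0.1]
grip_width: 0.0877
grip_force: 0.0
```

Request:
play_rows(motion=[[[0.16,0.11,0,0,0,0,1],[0.32,0.23,0,0,0,0,1],[0.48,0.35,0,0,0,0,1],[0.64,0.47,0,0,0,0,1],[0.8,0.58,0,0,0,0,1],[0.947,0.691,0,0,0,0,1],[0.947,0.691,0,0,0,0,1],[0.947,0.691,0,0,0,0,1],[0.947,0.691,0,0,0,0,1],[0.947,0.691,0,0,0,0,1]]])

```text
time_s: 43.25
ee_pos: [0.5929, -0.1376, 0.1659]
eef_rot: [-3.141, -0.0, 1.569]
force: [0.1, -0.3, -0.2]
grip_width: 0.0938
grip_force: 0.0
```

Run:
```python
from h import *
print(get_obs()['ee_pos'])
for n in('wrist','side'):
  c=cam(n);print(n,*caps(c,.115),sep='\n')
```

```text
[ 0.59285506 -0.1375852   0.16593026]
wrist
('glue', [0.588, 0.0026, 0.1306, 0.5881, 0.0069, 0.0127], [311.0, 15.0], 1435)
('glue', [0.6932, -0.118, 0.1307, 0.6933, -0.1186, 0.0132], [450.0, 193.0], 1545)
('glue', [0.5942, -0.1366, 0.1308, 0.5941, -0.1373, 0.0129], [320.0, 215.0], 1323)
side
('glue', [0.4241, -0.3605, 0.1236, 0.4245, -0.3615, 0.0142], [283.0, 112.0], 25)
('glue', [0.5943, -0.1335, 0.13, 0.5939, -0.134, 0.0146], [287.0, 162.0], 81)
('glue', [0.6939, -0.1155, 0.1299, 0.6943, -0.1165, 0.013], [263.0, 181.0], 91)
('glue', [0.5879, 0.0113, 0.1296, 0.5869, 0.0113, 0.0134], [324.0, 186.0], 96)
('oil', [0.4696, 0.2939, 0.1335, 0.4702, 0.2925, 0.014], [441.0, 220.0], 158)
('oil', [0.5598, 0.2985, 0.1337, 0.5594, 0.2981, 0.0133], [420.0, 240.0], 177)
('oil', [0.5539, 0.3886, 0.1341, 0.5536, 0.3888, 0.0129], [456.0, 262.0], 203)
```

Request:
play_rows(motion=[[[0,0,0,0,0,0,0.75],[0,0,0,0,0,0,0.75],[0,0,0.15,0,0,0,0.75],[0,0,0.3,0,0,0,0.75],[0,0,0.42,0,0,0,0.75],[0,0,0.46,0,0,0,0.75],[0,0,0.46,0,0,0,0.75]]])

```text
time_s: 44.05
ee_pos: [0.5931, -0.1364, 0.0507]
eef_rot: [-3.14, -0.001, 1.571]
force: [-0.6, 0.2, 0.3]
grip_width: 0.0825
grip_force: 0.0
```

Request:
play_rows(motion=[[[0,0,0,0,0,0,-1],[0,0,0,0,0,0,-1],[0,0,0,0,0,0,-1],[0,0,0,0,0,0,-1],[0,0,0,0,0,0,-1],[0,0,0,0,0,0,-1]]])

```text
time_s: 44.65
ee_pos: [0.5941, -0.1366, 0.0526]
eef_rot: [3.14, 0.001, 1.571]
force: [0.1, 0.5, 6.4]
grip_width: 0.0593
grip_force: 30.0
```

Request:
play_rows(motion=[[[0,0,-0.1,0,0,0,-1],[0,0,-0.25,0,0,0,-1],[0,0,-0.4,0,0,0,-1],[-0.15,-0.05,-0.4,0,0,0,-1],[-0.3,-0.1,-0.4,0,0,0,-1],[-0.48,-0.16,-0.4,0,0,0,-1],[-0.66,-0.22,-0.4,0,0,0,-1],[-0.82,-0.28,-0.4,0,0,0,-1],[-0.99,-0.335,-0.4,0,0,0,-1],[-0.99,-0.335,-0.4,0,0,0,-1]]])

```text
time_s: 45.65
ee_pos: [0.5073, -0.3884, 0.1508]
eef_rot: [-3.141, 0.0, 1.566]
force: [0.2, 0.0, -3.1]
grip_width: 0.0598
grip_force: 30.0
```

Request:
play_rows(motion=[[[0,0,0,0,0,0,-1],[0,0,0,0,0,0,-1],[0,0,0.12,0,0,0,-1],[0,0,0.25,0,0,0,-1],[0,0,0.34,0,0,0,-1],[0,0,0.37,0,0,0,-1],[0,0,0.386,0,0,0,-1],[0,0,0.386,0,0,0,-1],[0,0,0.386,0,0,0,-1]]])

```text
time_s: 46.55
ee_pos: [0.5107, -0.3837, 0.0563]
eef_rot: [3.14, 0.001, 1.572]
force: [0.8, 2.0, 3.4]
grip_width: 0.0601
grip_force: 30.0
```

Request:
play_rows(motion=[[[0,0,0.006,0,0,0,-1],[0,0,0.006,0,0,0,-1],[0,0,0.006,0,0,0,0.6],[0,0,0.006,0,0,0,0.6],[0,0,0.006,0,0,0,0.6],[0,0,0.006,0,0,0,0.6],[0,0,0.006,0,0,0,0.6]]])

```text
time_s: 47.25
ee_pos: [0.5098, -0.384, 0.0533]
eef_rot: [-3.142, -0.0, 1.571]
force: [-0.6, -0.1, 0.1]
grip_width: 0.0753
grip_force: 0.0
```

Request:
play_rows(motion=[[[0,0,-0.08,0,0,0,0.6],[0,0,-0.25,0,0,0,0.6],[0,0,-0.42,0,0,0,0.6],[0,0,-0.455,0,0,0,1],[0,0,-0.455,0,0,0,1]]])

```text
time_s: 47.75
ee_pos: [0.5103, -0.3844, 0.1686]
eef_rot: [3.139, 0.002, 1.571]
force: [1.3, 0.3, -0.5]
grip_width: 0.0882
grip_force: 0.0
```

Request:
play_rows(motion=[[[0.2,0.04,0,0,0,0,1],[0.4,0.08,0,0,0,0,1],[0.6,0.12,0,0,0,0,1],[0.784,0.155,0,0,0,0,1],[0.784,0.155,0,0,0,0,1]]])

```text
time_s: 48.25
ee_pos: [0.5488, -0.1828, 0.1653]
eef_rot: [-3.139, -0.002, 1.576]
force: [0.1, -0.5, 0.5]
grip_width: 0.0941
grip_force: 0.0
```

Request:
play_rows(motion=[[[0.2,0.04,0,0,0,0,1],[0.4,0.08,0,0,0,0,1],[0.6,0.12,0,0,0,0,1],[0.783,0.156,0,0,0,0,1],[0.783,0.156,0,0,0,0,1],[0.783,0.156,0,0,0,0,1],[0.783,0.156,0,0,0,0,1],[0.783,0.156,0,0,0,0,1]]])

```text
time_s: 49.05
ee_pos: [0.5873, 0.0062, 0.1667]
eef_rot: [-3.141, 0.0, 1.569]
force: [0.2, -0.7, -0.0]
grip_width: 0.0942
grip_force: 0.0
```

Run:
```python
from h import *
print(get_obs()['ee_pos'])
for n in('wrist','side'):
  c=cam(n);print(n,*caps(c,.115),sep='\n')
```

```text
[0.58727303 0.00623846 0.1666727 ]
wrist
('glue', [0.5879, 0.0089, 0.1306, 0.5879, 0.0082, 0.0129], [319.0, 213.0], 1320)
('glue', [0.6934, -0.1282, 0.1309, 0.6932, -0.1281, 0.0067], [441.0, 367.0], 55)
side
('glue', [0.4221, -0.3688, 0.1331, 0.4216, -0.3699, 0.0137], [282.0, 110.0], 65)
('glue', [0.5112, -0.3811, 0.1333, 0.5099, -0.3816, 0.0135], [258.0, 118.0], 73)
('glue', [0.694, -0.1154, 0.1304, 0.6932, -0.1161, 0.0137], [263.0, 181.0], 94)
('glue', [0.5887, 0.0117, 0.13, 0.5872, 0.0106, 0.0138], [324.0, 186.0], 95)
('oil', [0.4697, 0.2941, 0.1337, 0.4692, 0.2927, 0.0135], [441.0, 220.0], 155)
('oil', [0.5598, 0.2985, 0.1338, 0.558, 0.2986, 0.0143], [420.0, 240.0], 181)
('oil', [0.5539, 0.3886, 0.1338, 0.5534, 0.388, 0.014], [456.0, 262.0], 206)
```

Request:
play_rows(motion=[[[0,0,0.15,0,0,0,1],[0,0,0.3,0,0,0,1],[0,0,0.42,0,0,0,1],[0,0,0.46,0,0,0,1],[0,0,0.46,0,0,0,1]]])

```text
time_s: 49.65
ee_pos: [0.587, 0.0073, 0.0514]
eef_rot: [-3.14, -0.0, 1.57]
force: [-0.2, 0.1, 0.4]
grip_width: 0.0941
grip_force: 0.0
```

Request:
play_rows(motion=[[[0,0,0,0,0,0,-1],[0,0,0,0,0,0,-1],[0,0,0,0,0,0,-1],[0,0,0,0,0,0,-1],[0,0,0,0,0,0,-1],[0,0,0,0,0,0,-1],[0,0,0,0,0,0,-1]]])

```text
time_s: 50.35
ee_pos: [0.5878, 0.0078, 0.0526]
eef_rot: [3.141, -0.0, 1.571]
force: [0.5, 0.2, 4.5]
grip_width: 0.0596
grip_force: 30.0
```

Request:
play_rows(motion=[[[0,0,-0.1,0,0,0,-1],[0,0,-0.25,0,0,0,-1],[0,0,-0.4,0,0,0,-1],[-0.15,-0.08,-0.4,0,0,0,-1],[-0.3,-0.16,-0.4,0,0,0,-1],[-0.45,-0.24,-0.4,0,0,0,-1],[-0.585,-0.314,-0.4,0,0,0,-1]]])

```text
time_s: 51.05
ee_pos: [0.5076, -0.1398, 0.1517]
eef_rot: [-3.141, -0.0, 1.571]
force: [-0.1, -0.6, -1.6]
grip_width: 0.0598
grip_force: 30.0
```

Request:
play_rows(motion=[[[-0.15,-0.08,0,0,0,0,-1],[-0.3,-0.16,0,0,0,0,-1],[-0.45,-0.24,0,0,0,0,-1],[-0.585,-0.314,0,0,0,0,-1],[-0.585,-0.314,0,0,0,0,-1],[-0.585,-0.314,0,0,0,0,-1],[-0.585,-0.314,0,0,0,0,-1],[-0.585,-0.314,0,0,0,0,-1]]])

```text
time_s: 51.85
ee_pos: [0.431, -0.2839, 0.152]
eef_rot: [-3.141, -0.0, 1.572]
force: [-0.1, -0.5, -2.8]
grip_width: 0.0597
grip_force: 30.0
```

Request:
play_rows(motion=[[[0,0,0.12,0,0,0,-1],[0,0,0.25,0,0,0,-1],[0,0,0.34,0,0,0,-1],[0,0,0.37,0,0,0,-1],[0,0,0.386,0,0,0,-1],[0,0,0.386,0,0,0,-1],[0,0,0.386,0,0,0,-1]]])

```text
time_s: 52.55
ee_pos: [0.4312, -0.2848, 0.0567]
eef_rot: [3.14, 0.001, 1.572]
force: [0.2, -0.9, -3.1]
grip_width: 0.0595
grip_force: 30.0
```

Request:
play_rows(motion=[[[0,0,0.012,0,0,0,-1],[0,0,0.012,0,0,0,-1],[0,0,0.012,0,0,0,0.6],[0,0,0.012,0,0,0,0.6],[0,0,0.012,0,0,0,0.6],[0,0,0.012,0,0,0,0.6],[0,0,0.012,0,0,0,0.6]]])

```text
time_s: 53.25
ee_pos: [0.4306, -0.2847, 0.0526]
eef_rot: [-3.142, -0.0, 1.571]
force: [-0.1, -0.2, -0.3]
grip_width: 0.0752
grip_force: 0.0
```

Request:
play_rows(motion=[[[0,0,-0.08,0,0,0,0.6],[0,0,-0.25,0,0,0,0.6],[0,0,-0.42,0,0,0,0.6],[0,0,-0.455,0,0,0,1],[0,0,-0.455,0,0,0,1]]])

```text
time_s: 53.75
ee_pos: [0.431, -0.2851, 0.1676]
eef_rot: [3.14, 0.002, 1.571]
force: [0.4, 0.2, -0.5]
grip_width: 0.088
grip_force: 0.0
```

Request:
play_rows(motion=[[[0.1,0.16,0,0,0,0,1],[0.2,0.32,0,0,0,0,1],[0.333,0.524,0,0,0,0,1],[0.333,0.524,0,0,0,0,1]]])

```text
time_s: 54.15
ee_pos: [0.5636, -0.1984, 0.1637]
eef_rot: [-3.139, -0.002, 1.574]
force: [1.0, -0.2, -0.1]
grip_width: 0.0941
grip_force: 0.0
```

Request:
play_rows(motion=[[[0.1,0.16,0,0,0,0,1],[0.2,0.32,0,0,0,0,1],[0.333,0.524,0,0,0,0,1],[0.333,0.524,0,0,0,0,1],[0.333,0.524,0,0,0,0,1],[0.333,0.524,0,0,0,0,1],[0.333,0.524,0,0,0,0,1]]])

```text
time_s: 54.85
ee_pos: [0.6916, -0.1193, 0.1661]
eef_rot: [-3.141, -0.0, 1.57]
force: [-0.8, 0.6, 0.4]
grip_width: 0.0942
grip_force: 0.0
```

Run:
```python
from h import *
print(get_obs()['ee_pos'])
for n in('wrist','side','top'):
  c=cam(n);print(n,*caps(c,.115),sep='\n')
  if n=='wrist':save(c,'w8.png')
```

```text
[ 0.69158633 -0.11934885  0.16611386]
wrist
('glue', [0.6939, -0.1178, 0.1306, 0.6939, -0.1184, 0.0131], [321.0, 214.0], 1329)
side
('glue', [0.4314, -0.2798, 0.133, 0.4318, -0.282, 0.013], [297.0, 121.0], 72)
('glue', [0.6946, -0.1152, 0.1305, 0.6948, -0.1161, 0.0156], [263.0, 181.0], 91)
('oil', [0.4697, 0.2936, 0.1339, 0.468, 0.2938, 0.014], [441.0, 220.0], 156)
('oil', [0.5598, 0.2985, 0.1339, 0.5592, 0.298, 0.0132], [420.0, 240.0], 180)
('oil', [0.5539, 0.3886, 0.1341, 0.5533, 0.3886, 0.0134], [456.0, 262.0], 203)
top
('glue', [0.5099, -0.3834, 0.1359, 0.5101, -0.3841, 0.0125], [469.0, 240.0], 123)
('glue', [0.4303, -0.2838, 0.1362, 0.4306, -0.2846, 0.0127], [431.0, 271.0], 118)
('glue', [0.4205, -0.3722, 0.1366, 0.4204, -0.3718, 0.0121], [466.0, 275.0], 125)
('oil', [0.5535, 0.3845, 0.1354, 0.5535, 0.3845, 0.0136], [171.0, 220.0], 147)
('oil', [0.5592, 0.2947, 0.1348, 0.5589, 0.2949, 0.0127], [207.0, 218.0], 144)
('oil', [0.4692, 0.2903, 0.1351, 0.4694, 0.2904, 0.0128], [207.0, 253.0], 152)
```

View pics/w8.png

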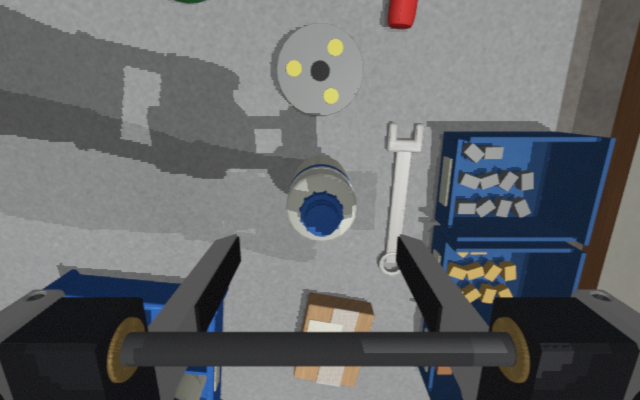

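The wrist view shows the last glue bottle's spout at (321,214), centred between the open fingers with nothing tall nearby.

Request:
play_rows(motion=[[[0,0,0.15,0,0,0,1],[0,0,0.3,0,0,0,1],[0,0,0.42,0,0,0,1],[0,0,0.46,0,0,0,1],[0,0,0.46,0,0,0,1]]])

```text
time_s: 55.5
ee_pos: [0.692, -0.1184, 0.0507]
eef_rot: [-3.14, -0.0, 1.571]
force: [-0.2, 0.3, 0.5]
grip_width: 0.094
grip_force: 0.0
```

Request:
play_rows(motion=[[[0,0,0,0,0,0,-1],[0,0,0,0,0,0,-1],[0,0,0,0,0,0,-1],[0,0,0,0,0,0,-1],[0,0,0,0,0,0,-1],[0,0,0,0,0,0,-1],[0,0,0,0,0,0,-1]]])

```text
time_s: 56.2
ee_pos: [0.6929, -0.1182, 0.052]
eef_rot: [3.14, 0.0, 1.571]
force: [1.6, -0.2, 4.5]
grip_width: 0.0596
grip_force: 29.9
```

Request:
play_rows(motion=[[[0,0,-0.1,0,0,0,-1],[0,0,-0.25,0,0,0,-1],[0,0,-0.4,0,0,0,-1],[-0.12,-0.11,-0.4,0,0,0,-1],[-0.26,-0.25,-0.4,0,0,0,-1],[-0.4,-0.39,-0.4,0,0,0,-1],[-0.54,-0.53,-0.4,0,0,0,-1],[-0.66,-0.64,-0.4,0,0,0,-1],[-0.706,-0.688,-0.4,0,0,0,-1],[-0.706,-0.688,-0.4,0,0,0,-1]]])

```text
time_s: 57.2
ee_pos: [0.5191, -0.296, 0.1511]
eef_rot: [-3.141, -0.0, 1.568]
force: [-0.5, 1.2, -2.5]
grip_width: 0.0593
grip_force: 30.0
```

Request:
play_rows(motion=[[[0,0,0,0,0,0,-1],[0,0,0,0,0,0,-1],[0,0,0.12,0,0,0,-1],[0,0,0.25,0,0,0,-1],[0,0,0.34,0,0,0,-1],[0,0,0.37,0,0,0,-1],[0,0,0.386,0,0,0,-1],[0,0,0.386,0,0,0,-1],[0,0,0.386,0,0,0,-1]]])

```text
time_s: 58.1
ee_pos: [0.5214, -0.2946, 0.0559]
eef_rot: [3.14, 0.001, 1.572]
force: [-0.9, 0.5, -3.2]
grip_width: 0.0595
grip_force: 30.0
```

Release, rise, and move the arm clear.

Request:
play_rows(motion=[[[0,0,0.012,0,0,0,-1],[0,0,0.012,0,0,0,-1],[0,0,0.012,0,0,0,0.6],[0,0,0.012,0,0,0,0.6],[0,0,0.012,0,0,0,0.6],[0,0,0.012,0,0,0,0.6],[0,0,0.012,0,0,0,0.6]]])

```text
time_s: 58.8
ee_pos: [0.5205, -0.2947, 0.0518]
eef_rot: [-3.141, -0.0, 1.571]
force: [0.3, 0.7, -0.1]
grip_width: 0.075
grip_force: 0.0
```

Request:
play_rows(motion=[[[0,0,-0.08,0,0,0,0.6],[0,0,-0.25,0,0,0,0.6],[0,0,-0.42,0,0,0,0.6],[0,0,-0.6,0,0,0,0.6],[0,0,-0.75,0,0,0,0.6],[0,0,-0.75,0,0,0,0.6]]])

```text
time_s: 59.4
ee_pos: [0.5218, -0.2956, 0.2451]
eef_rot: [3.134, 0.005, 1.571]
force: [0.3, -0.0, 0.0]
grip_width: 0.0751
grip_force: 0.0
```

Request:
play_rows(motion=[[[0.2,-0.06,0,0,0,0,0.6],[0.4,-0.12,0,0,0,0,0.6],[0.6,-0.18,0,0,0,0,0.6],[0.8,-0.24,0,0,0,0,0.6],[1,-0.3,0,0,0,0,0.6],[1,-0.3,0,0,0,0,0.6],[1,-0.3,0,0,0,0,0.6],[1,-0.3,0,0,0,0,0.6]]])

```text
time_s: 60.2
ee_pos: [0.4458, -0.0455, 0.239]
eef_rot: [-3.141, 0.0, 1.571]
force: [0.1, -0.6, -0.9]
grip_width: 0.0748
grip_force: 0.0
```

Run:
```python
from h import *
for n in('side','top'):
  c=cam(n);print(n,*caps(c,.115),sep='\n');save(c,n+'9.png')
```

```text
side
('glue', [0.4212, -0.3695, 0.1326, 0.4205, -0.37, 0.0144], [282.0, 110.0], 64)
('glue', [0.5114, -0.3813, 0.1333, 0.5099, -0.3808, 0.0131], [258.0, 118.0], 72)
('glue', [0.4311, -0.2803, 0.1328, 0.4316, -0.2797, 0.0136], [297.0, 121.0], 71)
('glue', [0.5221, -0.2891, 0.1335, 0.5208, -0.2905, 0.0148], [273.0, 131.0], 80)
('oil', [0.4696, 0.2941, 0.1339, 0.4676, 0.2951, 0.0141], [441.0, 220.0], 157)
('oil', [0.5597, 0.2984, 0.1334, 0.5592, 0.2978, 0.0132], [420.0, 240.0], 182)
('oil', [0.554, 0.3886, 0.1337, 0.5527, 0.3881, 0.0137], [456.0, 262.0], 201)
top
('glue', [0.5208, -0.2932, 0.1355, 0.5205, -0.2934, 0.0123], [434.0, 236.0], 116)
('glue', [0.5098, -0.3839, 0.1356, 0.51, -0.3839, 0.0126], [469.0, 240.0], 124)
('glue', [0.4302, -0.2836, 0.1361, 0.4305, -0.285, 0.0127], [431.0, 271.0], 119)
('glue', [0.4203, -0.3726, 0.1356, 0.4202, -0.372, 0.0118], [466.0, 275.0], 124)
('oil', [0.5535, 0.3848, 0.1351, 0.5531, 0.3854, 0.0131], [171.0, 220.0], 148)
('oil', [0.5593, 0.2949, 0.1352, 0.5591, 0.295, 0.0132], [207.0, 218.0], 145)
('oil', [0.4691, 0.2903, 0.1354, 0.4695, 0.2904, 0.0128], [207.0, 254.0], 145)
```

View pics/side9.png

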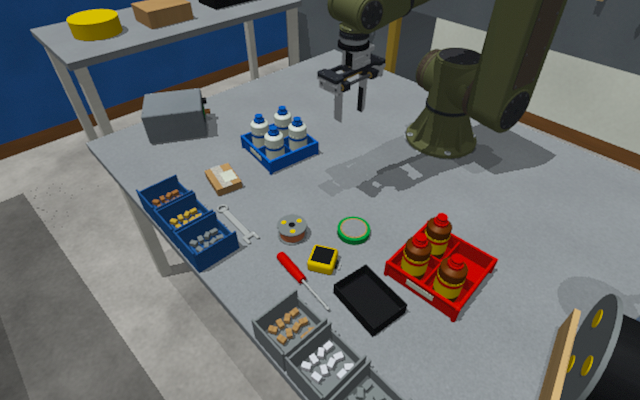

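View pics/top9.png

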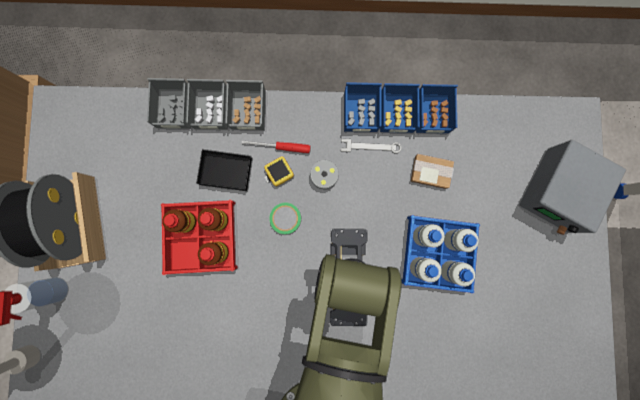

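Both views show four white bottles upright in the blue carrier (around (441,254) in top) and three brown ones in the red carrier (around (200,237)). Every spout is home, the tools have not moved, and the arm is clear.

```bash
python3 -c "
from station import workorder
print(workorder.hand_in())"
```

```text
the job is handed in; nothing more can be done
None
```

The job is handed in: all seven spouts were pressed home before their bottles were lifted, and the four glue bottles stand upright in the blue carrier and the three oil bottles in the red one, one to a cell.

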